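# Refit igniter block and valve knob on the mash stove

## Task

Get the brewing room's gas stove ready to light: first plug the loose igniter block fully home into its socket on the stove and let go of it. Then turn the loose knob so that the flat in its bore matches the flat of the valve shaft, slide it fully onto the shaft, push it all the way in against the valve spring as one does to light the burner, and finish while still holding the knob pressed in with the gripper. Leave the jar, the bowl and the tin where they stand.

Things in the scene. Friction and masses are not known exactly. Their poses are not given: they have to be found in the camera images.
- igniter: Loose black plastic igniter block, upright on the table at the start, 70 g. Head 32 mm (x) by 24 mm (y) by 36 mm high, over a plug foot 24 mm (x) by 18 mm (y) by 16 mm high with bevelled lower edges; 52 mm tall in all. Origin: centre of the foot's underside, z up. It fits its socket either way round (half turn).
- socket: Grey plastic socket block fixed on the near (-x) end of the stove's top, 80 mm above the table: 56 mm (x) by 50 mm (y) by 22 mm high. In its top a rectangular hole 26 mm (x) by 20 mm (y), 19 mm deep, rim bevelled, for the igniter's foot. Origin: centre of its underside, z up. With the igniter home its head rests on the socket's top, its origin 6 mm above the socket's.
- socket_mouth (a point): Centre of the mouth of the socket's hole, level with the socket's top (102 mm above the table); axes as the socket's.
- knob: Loose black plastic valve knob, upright on the table, 80 g. Flange 50 mm diameter, 4 mm thick; on it a flat-sided grip 44 mm long (x), 26 mm wide (y), top 42 mm above the underside. A low pointed nose (to 34 mm from the axis) and a pale line on top mark the +x side. D bore in the underside: 17.8 mm diameter, 19 mm deep, flat 3.4 mm from the axis on the nose side. Origin: centre of underside.
- knob_nose (a point): Tip of the knob's nose: 34 mm out along the knob's +x from its axis, 5 mm above its underside; axes as the knob's.
- knob_seat (a point): Top end of the knob's bore, on its axis, 19 mm above the knob's origin; axes as the knob's. The shaft's tip touches here when the knob is fully on.
- shaft_tip (a point): Centre of the tip of the upright brass valve shaft on the near end of the stove: D-section, 16 mm diameter, flat 2.5 mm from the axis on this point's +x side, bevelled tip, 109 mm above the table at rest (29 mm above the stove). It does not turn. The knob goes on with its nose (+x) along this +x. A brass ring, 38 mm diameter, 2 mm high, surrounds its foot.
- valve_shaft (a joint): How far the valve shaft is pushed down: 0 m = out, 0.006 m = fully in, at a stop. A spring pushes it back out: about 3 N to start it, 8.5 N fully in. The knob is held on the shaft by nothing but its weight and the push. Pressed fully in with the knob fully on, the knob's underside is 4 mm above the stove's top.
- stove: Low stainless gas table stove, fixed: 340 mm (x) by 240 mm (y), its top 80 mm above the table; the control strip with socket and valve shaft is at its -x end, the burner with four grate bars (up to 107 mm above the table) at its +x end. Origin: centre of its underside on the table.
- jar: Bystander: brown glazed jar with clay lid, 81 mm diameter, 84 mm tall, standing on the table. Origin at centre of underside.
- bowl: Bystander: aluminium bowl, 120 mm diameter, 45 mm tall, on the table. Origin at centre of underside.
- tin: Bystander: closed tin, 64 mm diameter, 55 mm tall, on the table. Origin at centre of underside.

How it is judged:
On the way, in this order (a step that is already met when the one before it is completed fails the run):
1. the igniter block is plugged fully home in its socket and let go (z of igniter in the frame of socket below 0.0085 m and horizontal distance between igniter and socket below 0.004 m and angle between igniter's own z axis and vertical below 0.12 rad and contact force between the fingers and igniter below 0.1 N), for 0.2 s.
2. the knob is fully on the shaft and pressed in against the spring by the gripper (z of shaft_tip in the frame of knob_seat between -0.003 and 0.003 m and horizontal distance between shaft_tip and knob_seat below 0.004 m and angle between knob's own z axis and vertical below 0.15 rad and x of knob_nose in the frame of shaft_tip above 0.031 m and value of joint valve_shaft above 0.004 m and contact force between the fingers and knob above 1 N), for 0.4 s.
At the end, for the whole second after the job is handed in: Igniter home (within 2.5 mm of full depth, 4 mm sideways, tilt < 0.12 rad), untouched; knob on the shaft (tip within 3 mm of the bore end, 4 mm of axis, nose the flat's way within 0.4 rad, upright); shaft pushed in > 4 mm, fingers bear on the knob > 1 N, knob not on the stove, both still (all of step 1 and all of step 2 and contact force between knob and stove below 0.5 N and linear speed of each of knob, igniter below 0.02 m/s); the arm keeps its last pose, push and grip.
It fails at once if the jar is moved by more than 30 mm (distance of jar from where it was at the start of the episode above 0.03 m).
It fails at once if the bowl is moved by more than 30 mm (distance of bowl from where it was at the start of the episode above 0.03 m).
It fails at once if the tin is moved by more than 30 mm (distance of tin from where it was at the start of the episode above 0.03 m).
It also fails if it takes over 64 s, if anything falls off the work surface, if the arm or the gripper's body presses on something with over 40 N, if the wrist force passes 120 N, or if a joint passes its speed limit or range.

## Robot

A 6-joint arm with a two-finger parallel gripper is mounted at the origin on the work surface. World frame = base frame: x ahead of the robot, y to its left, z up, the work surface at z = 0. Lengths are in m, angles in rad, forces in N, time in s.
With the tool pointing down it reaches from about 0.35 to 0.975 m from the base axis. Payload 4.9 kg.
Tool frame: the origin (TCP) lies midway between the tips of the shut fingers; the grasp point (between the pads) lies 19 mm behind it; z points along the fingers, y is the direction in which the jaws open and shut (so a half turn about z gives the same grasp; the last joint's range is limited). The gripper opens to 85 mm and grips with 20 to 120 N. Pads are 22 mm wide; open, the fingers measure 114 mm over their backs; the gripper's body (76 mm by 85 mm) begins 54 mm behind the grasp point. The pads swing forward as they close: fully open they stand 13 mm farther back than shut.
Start: joints at [1.223, 0.053, 1.613, -0, 1.476, -0.119], TCP at [0.142, 0.609, 0.193] pointing down, gripper open.
Joint ranges: [-3.01, 3.01], [-1.01, 2.22], [0.06, 2.58], [-1.02, 4.17], [0.09, 2.62], [-3.14, 3.14]. Speed limits (rad/s): [2.57, 2.57, 3.14, 3.14, 3.14, 3.14].

## Interface

Orientations are given as a unit quaternion [w, x, y, z].
In Python, from plant import state, grab_frame, camera_info, job_done, cut_out gives the robot as it stands.
- The arm moves only by the tool step_arm, never from a script. Its argument "moves" is a list of rows, each a list of 7 numbers: the shift along the tool's x, y, z in m, then the turn, a rotation vector about the tool's x, y, z in rad, then the finger opening in m, from 0 to 0.0854. A call has 1 to 8 rows; each row shifts and turns the commanded pose from where the row before left it, along the tool's axes as they then stand; what a row does not reach is not made up. A row lasts 1/10 s, in which the tool goes at most 50 mm and 8.59 degrees, less where a joint would pass 70% of its speed; a pose out of reach is approached as far as the arm can. A call is refused whole if a number of a shift passes 0.05 or a number of a turn 0.15, either way. A call with a gripper value outside its range is refused whole. The fingers move at their own pace and stop on an object; the grip force is fixed at half the most. Time passes only in rows, so rows that do not move let the fingers close. It gives the time, the measured TCP pose, the force and the opening at its end, in the units of the state.
- state(): the state, without advancing time (a new reading comes with each control period).
- grab_frame(name): name is "scene" or "top"; returns (picture, depth): 480x640x3 uint8, red, green, blue; 480x640 float32, m along the optical axis (not along the pixel's ray), 0 where there is no reading.
- camera_info(name): a dict with "intrinsics" (3x3 intrinsics, pixels), "world_from_camera" (4x4, takes a point from camera to world coordinates). Camera axes: x right, y down, z forward; pixel columns grow to the right and rows downward; lengths in m; the calibration is good to about 2 mm. A picture is of the moment at which its call begins. camera_info takes no time and is no camera call.
- job_done(): hands the job in, once; it reports no verdict.
Trained networks look in the newest picture that a camera, given by its name, has taken for a name from the list of things; names that differ only in an ending like _2 or _b are one class to them, and where a whole thing is asked for, a point or a joint stands for the part that bears it (a point fixed in the world has none). Each returns a list of dicts, best first, with "conf" (0 to 1); they miss things now and then, are a little off and sometimes report something else, mostly with a low value. They report only what shows in the picture. A call takes as long as a camera call.
- cut_out(camera, query): "mask" (480x640 bool, what is visible of it) and "point" ([column, row] in pixels, amid what is visible of it).
The state is a dict: "time": time; "joint_pos": joint angles; "joint_vel": joint speeds; "joint_efforts": joint torques, N m; "tool_pos": TCP position; "tool_rot": TCP orientation; "contact_force": force on the tool from outside, world axes, zero at the start; "ft_torque": the same for the moment, N m; "gripper_width": opening from 0.0 (shut) to 1.0 (fully open).
Only numpy, scipy, OpenCV 4.12 (cv2) and the standard library are available. Lean on these libraries where they do the work, as an engineer would, in place of code of your own. Each camera call takes 0.05 s, during which the arm holds its last target.

## Working session

There is one attempt and no reset: what is moved stays moved. The work goes in short steps, Python scripts to look and compute and a tool call to move; the robot and the scene stay as the last step left them, time stands still between calls to the robot, and variables do not carry over. Pictures are saved under pics/ and viewed, and the job is handed in when it is done.

Besides the shell and the picture viewer there is one more tool, called after "Emit:" as name(argument=value, ...), one argument or row to a line, values as JSON. step_arm: Moves the arm, as the interface text tells. Its arguments: {"type":"object","properties":{"moves":{"type":"array"}},"required":["moves"]}

```bash
ls; mkdir -p pics; cat > h.py <<'E'
import numpy as np,cv2
from plant import *
def take(c,n):
    p,d=grab_frame(c); cv2.imwrite(f'pics/{n}.png',p[:,:,::-1]); np.savez(f'{n}.npz',p=p,d=d); return p,d
def cloud(c,d):
    i=camera_info(c);K=np.array(i['intrinsics']);T=np.array(i['world_from_camera'])
    v,u=np.mgrid[0:480,0:640]
    P=np.stack([(u-K[0,2])/K[0,0]*d,(v-K[1,2])/K[1,1]*d,d],-1)
    return P@T[:3,:3].T+T[:3,3]
E
python3 - <<'E'
from h import *
np.set_printoptions(precision=4,suppress=True)
print(state())
for c in('scene','top'):
    p,d=take(c,c+'0'); print(camera_info(c)); P=cloud(c,d)
    for q in('igniter','socket','knob','shaft_tip','stove','jar','bowl','tin'):
        for r in cut_out(c,q)[:2]:
            m=r['mask']&(d>0); X=P[m]
            if len(X)==0: print(c,q,'none');continue
            print(c,q,round(r['conf'],2),r['point'],m.sum(),'med',np.median(X,0),'lo',np.percentile(X,3,axis=0),'hi',np.percentile(X,97,axis=0))
            np.save(f'm_{c}_{q}.npy',m) if r['conf']>.5 else 0
E
```

```text
pics
{'time': 0.0, 'joint_pos': array([ 1.223 ,  0.0534,  1.6143,  0.    ,  1.476 , -0.119 ]), 'joint_vel': array([-0.0008, -0.0021, -0.0012, -0.0007,  0.0003,  0.0012]), 'joint_efforts': array([ -0.0009, -39.3669, -37.018 ,  -0.0001,   0.0069,   0.    ]), 'tool_pos': array([0.1415, 0.6081, 0.1915]), 'tool_rot': array([-0.0002,  0.1141,  0.9935, -0.001 ]), 'contact_force': array([-0.1541,  0.068 , -0.0375]), 'ft_torque': array([-0.0052,  0.0148,  0.028 ]), 'gripper_width': 0.9987634024862176}
{'intrinsics': array([[497.4913,   0.    , 325.9097],
       [  0.    , 497.4913, 240.134 ],
       [  0.    ,   0.    ,   1.    ]]), 'world_from_camera': array([[-0.4301,  0.5651, -0.7041,  1.3893],
       [ 0.9028,  0.2626, -0.3406,  0.4632],
       [-0.0076, -0.7821, -0.6231,  0.7756],
       [ 0.    ,  0.    ,  0.    ,  1.    ]])}
scene igniter 0.56 [446.4, 262.6] 320 med [0.5174 0.3469 0.0368] lo [0.4981 0.3296 0.0027] hi [0.528  0.3618 0.0509]
scene socket 0.77 [313.1, 213.6] 483 med [0.5361 0.0145 0.0971] lo [ 0.4978 -0.0099  0.0791] hi [0.5545 0.0387 0.1015]
scene socket 0.25 [403.2, 308
[... 1502 characters left out ...]
haft_tip 0.29 [359.9, 271.9] 762 med [0.5245 0.0148 0.1014] lo [ 0.4968 -0.0091  0.0808] hi [0.5504 0.0386 0.1053]
top stove 0.92 [382.4, 207.3] 19225 med [ 0.6516 -0.0291  0.0814] lo [ 0.4875 -0.1469  0.0755] hi [0.8126 0.0928 0.1009]
top jar 0.78 [525.8, 195.8] 1328 med [ 0.6801 -0.3175  0.0789] lo [ 0.6508 -0.354   0.0294] hi [ 0.7164 -0.2897  0.086 ]
top bowl 0.62 [223.4, 196.3] 2405 med [0.697  0.3075 0.0202] lo [0.6431 0.2515 0.0031] hi [0.7422 0.3534 0.0466]
top tin 0.68 [145.4, 262.7] 904 med [0.5538 0.4504 0.0541] lo [0.5266 0.428  0.0114] hi [0.5813 0.4831 0.059 ]
top tin 0.55 [510.8, 302.4] 547 med [ 0.4643 -0.2878  0.039 ] lo [ 0.4435 -0.3099  0.0004] hi [ 0.4897 -0.2732  0.0456]
```

```bash
python3 - <<'E'
import cv2,numpy as np
t=cv2.imread('pics/top0.png');s=cv2.imread('pics/scene0.png')
def crop(im,x,y,w,h,k): return cv2.resize(im[y:y+h,x:x+w],None,fx=k,fy=k,interpolation=cv2.INTER_NEAREST)
a=crop(t,466,262,80,80,5);b=crop(t,156,246,80,80,5);c=crop(t,320,240,160,100,5)
cv2.imwrite('pics/t_a.png',np.hstack([a,b]));cv2.imwrite('pics/t_c.png',c)
cv2.imwrite('pics/s_a.png',np.hstack([crop(s,184,152,80,80,5),crop(s,400,220,80,80,5)]))
cv2.imwrite('pics/s_c.png',crop(s,220,150,160,100,5))
E
```

```text
(no output)
```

View pics/top0.png

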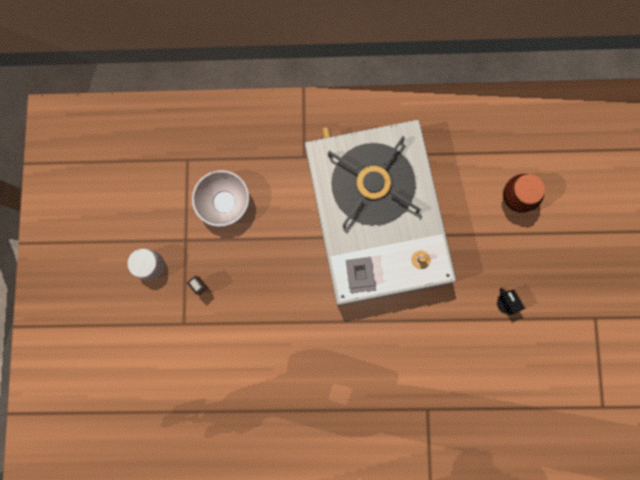

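View pics/scene0.png

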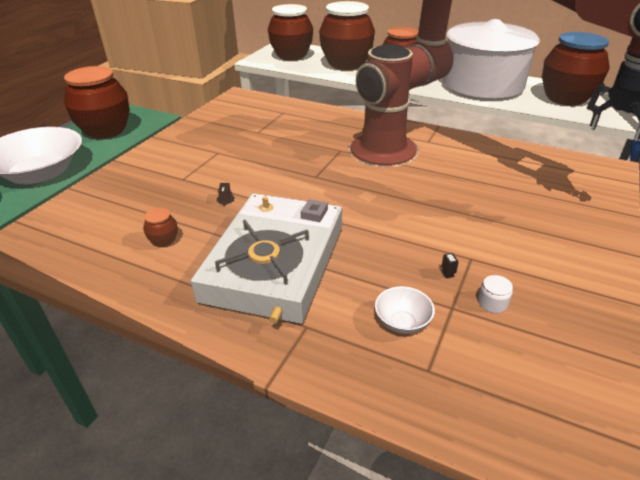

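View pics/t_a.png

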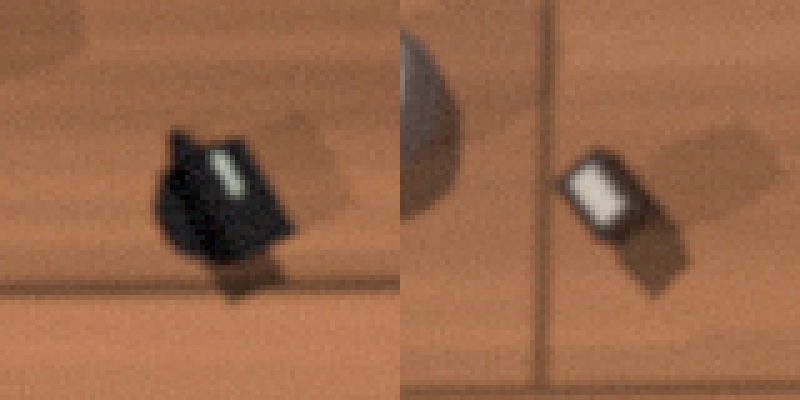

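View pics/t_c.png

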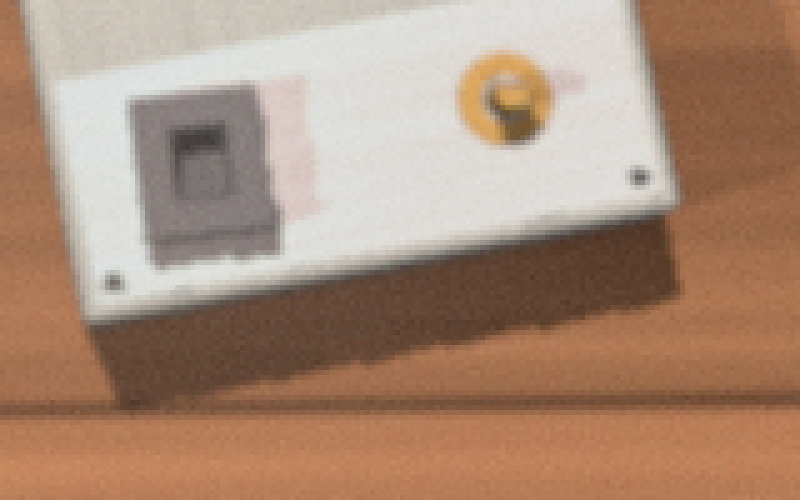

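View pics/s_a.png

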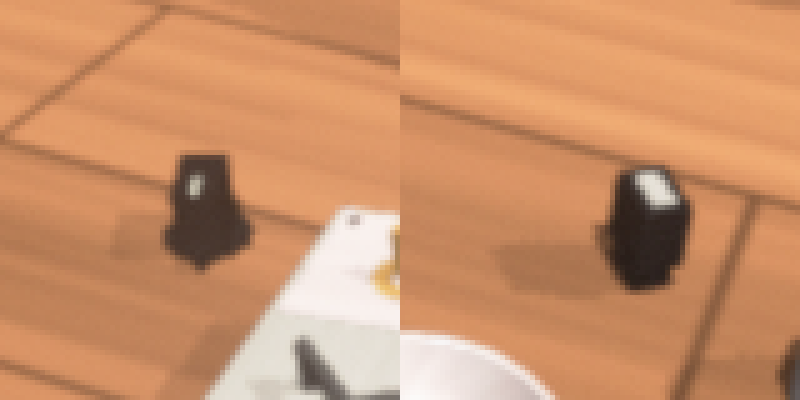

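View pics/s_c.png

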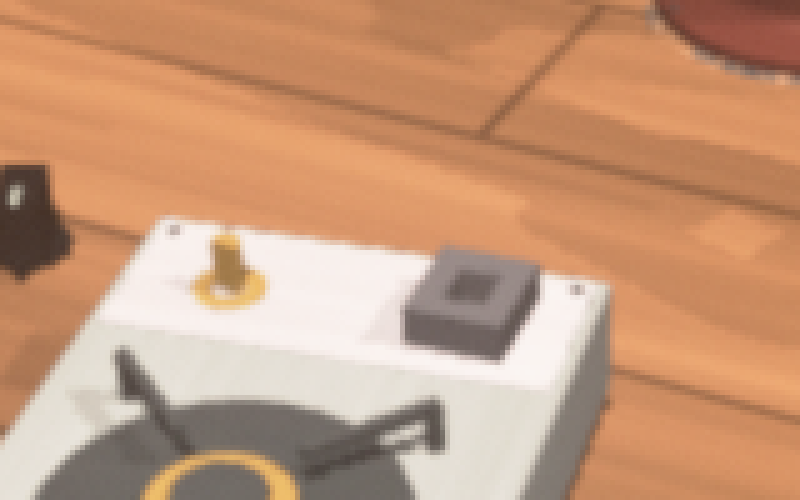

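The top view shows the igniter at about (196,286) and the knob at (510,302), nose up-left. The socket is at (360,273) and the shaft at (421,260). Next I'll fit precise poses from these.

```bash
python3 - <<'E'
import cv2,numpy as np
t=cv2.imread('pics/top0.png');s=cv2.imread('pics/scene0.png')
def crop(im,x,y,w,h,k): return cv2.resize(im[y:y+h,x:x+w],None,fx=k,fy=k,interpolation=cv2.INTER_CUBIC)
cv2.imwrite('pics/sh.png',np.hstack([crop(t,406,245,30,30,13),crop(s,252,186,30,30,13)]))
E
cat > fit.py <<'E'
from h import *
from scipy.optimize import minimize
from scipy.ndimage import binary_fill_holes
np.set_printoptions(precision=4,suppress=True)
def proj(c,X):
    i=camera_info(c);K=np.array(i['intrinsics']);T=np.linalg.inv(np.array(i['world_from_camera']))
    x=X@T[:3,:3].T+T[:3,3]; x=x@K.T; return x[:,:2]/x[:,2:]
def box(x0,x1,y0,y1,z0,z1): return np.array([[x,y,z] for x in(x0,x1) for y in(y0,y1) for z in(z0,z1)],float)
def cyl(r,z0,z1): a=np.linspace(0,2*np.pi,40,endpoint=False); return np.array([[r*np.cos(t),r*np.sin(t),z] for t in a for z in(z0,z1)])
KN=[cyl(.025,0,.004),box(-.022,.022,-.013,.013,0,.042),np.array([[.034,0,0],[.034,0,.005],[.022,.01,0],[.022,-.01,0],[.022,.01,.008],[.022,-.01,.008]])]
IG=[box(-.016,.016,-.012,.012,.016,.052),box(-.012,.012,-.009,.009,0,.016)]
SO=[box(-.028,.028,-.025,.025,0,.022)]
RI=[cyl(.019,.0,.002)]
def sil(c,parts,p,z,win):
    x0,y0,w,h=win;S=6;im=np.zeros((h*S,w*S),np.uint8)
    R=np.array([[np.cos(p[2]),-np.sin(p[2]),0],[np.sin(p[2]),np.cos(p[2]),0],[0,0,1]])
    for q in parts:
        u=proj(c,q@R.T+[p[0],p[1],z]); u=(u-[x0,y0]+.5)*S-.5
        cv2.fillConvexPoly(im,cv2.convexHull((u*16).round().astype(np.int32)),255,shift=4)
    return cv2.GaussianBlur(cv2.resize(im,(w,h),interpolation=cv2.INTER_AREA).astype(float)/255,(0,0),.6)
def fit(c,parts,z,win,soft,p0):
    x0,y0,w,h=win
    f=lambda q:((sil(c,parts,[q[0]/100,q[1]/100,q[2]],z,win)-soft)**2).sum()
    best=None
    for dy in np.arange(-.6,.61,.3):
        r=minimize(f,[p0[0]*100,p0[1]*100,p0[2]+dy],method='Nelder-Mead',options=dict(initial_simplex=np.array([p0[0]*100,p0[1]*100,p0[2]+dy])+np.array([[0,0,0],[.6,0,0],[0,.6,0],[0,0,.3]]),xatol=1e-3,fatol=1e-3))
        if best is None or r.fun<best.fun: best=r
    return np.array([best.x[0]/100,best.x[1]/100,best.x[2]]),best.fun
E
cat > run1.py <<'E'
from fit import *
def soft(c,win,kind):
    p=np.load(c+'0.npz')['p'].astype(float); x0,y0,w,h=win; a=p[y0:y0+h,x0:x0+w]
    if kind=='dark':
        R=a[...,0]; m=R<75   # fg dark; shadows have R~90+
        s=np.clip((110-R)/70,0,1); f=binary_fill_holes(s>.5)&~(s>.5); s[f]=1
    if kind=='gray':
        V=a.min(2); s=np.clip((215-V)/(90),0,1); 
    if kind=='ring':
        s=np.clip((a[...,0]-a[...,2])/90,0,1)
    cv2.imwrite(f'pics/soft_{c}_{kind}.png',cv2.resize((s*255).astype(np.uint8),None,fx=6,fy=6,interpolation=0))
    return s
for n,parts,z,kind,p0,wt,ws in[('ign',IG,0,'dark',(.505,.347,.6),(176,266,44,44),(428,240,40,46)),('knob',KN,0,'dark',(.463,-.29,.4),(486,278,44,44),(204,172,40,44)),
   ('sock',SO,.08,'gray',(.523,.0145,.13),(340,252,32,44),(296,196,36,30)),('ring',RI,.08,'ring',(.54,-.105,0),(408,246,26,28),(254,188,24,28))]:
    for c,w in(('top',wt),('scene',ws)):
        s=soft(c,w,kind); print(n,c,*fit(c,parts,z,w,s,p0),s.sum()); cv2.imwrite(f'pics/soft_{c}_{n}.png',cv2.resize((s*255).astype(np.uint8),(300,300),interpolation=0))
E
python3 run1.py
python3 -c "
import cv2,numpy as np
cv2.imwrite('pics/soft.png',np.vstack([np.hstack([cv2.resize(cv2.imread(f'pics/soft_{c}_{n}.png'),(200,200),interpolation=0) for n in('ign','knob','sock','ring')]) for c in('top','scene')]))"
```

```text
ign top [0.5023 0.3392 0.9213] 132.12372735048507 95.88571428571427
ign scene [0.5154 0.3466 0.356 ] 80.62797571251386 203.9857142857143Traceback (most recent call last):
  File "run1.py", line 16, in <module>
    s=soft(c,w,kind); print(n,c,*fit(c,parts,z,w,s,p0),s.sum()); cv2.imwrite(f'pics/soft_{c}_{n}.png',cv2.resize((s*255).astype(np.uint8),(300,300),interpolation=0))
                                 ~~~^^^^^^^^^^^^^^^^^^
  File "fit.py", line 26, in fit
    r=minimize(f,[p0[0]*100,p0[1]*100,p0[2]+dy],method='Nelder-Mead',options=dict(initial_simplex=np.array([p0[0]*100,p0[1]*100,p0[2]+dy])+np.array([[0,0,0],[.6,0,0],[0,.6,0],[0,0,.3]]),xatol=1e-3,fatol=1e-3))
    res = _minimize_neldermead(fun, x0, args, callback, bounds=bounds,
                               **options)
    fxc = func(xc)
    fx = function(np.copy(x), *(wrapper_args + args))
  File "fit.py", line 23, in <lambda>
    f=lambda q:((sil(c,parts,[q[0]/100,q[1]/100,q[2]],z,win)-soft)**2).sum()
                 ~~~^^^^^^^^^^^^^^^^^^^^^^^^^^^^^^^^^^^^^^^^
  File "fit.py", line 18, in sil
    u=proj(c,q@R.T+[p[0],p[1],z]); u=(u-[x0,y0]+.5)*S-.5
  File "fit.py", line 6, in proj
    i=camera_info(c);K=np.array(i['intrinsics']);T=np.linalg.inv(np.array(i['world_from_camera']))
ValueError: time passes only in moves, steps and waits
[ WARN:0@0.023] global loadsave.cpp:275 findDecoder imread_('pics/soft_top_knob.png'): can't open/read file: check file path/integrity
Traceback (most recent call last):
cv2.error: OpenCV(4.12.0) /io/opencv/modules/imgproc/src/resize.cpp:4208: error: (-215:Assertion failed) !ssize.empty() in function 'resize'
```

View pics/sh.png

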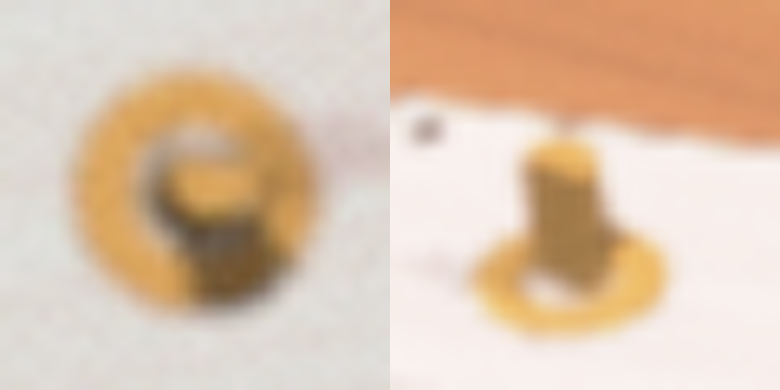

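```bash
sed -i 's/^def proj/CI={c:camera_info(c) for c in("top","scene")}\ndef proj/; s/i=camera_info(c);K=np.array(i\[.intrinsics.\]);T=np.linalg/i=CI[c];K=np.array(i["intrinsics"]);T=np.linalg/' fit.py
python3 - <<'E'
import numpy as np
for c,pts in(('top',[(510,302),(506,297),(506,318),(528,293),(203,291),(200,293),(205,300),(222,280),(190,270)]),('scene',[(224,190),(224,200),(208,198),(450,265),(452,272),(430,273)])):
    p=np.load(c+'0.npz')['p']
    for u,v in pts: print(c,u,v,p[v,u])
p=np.load('top0.npz')['p']
print(p[292,170:260:1,0][20:60])
E
```

```text
top 510 302 [29 31 24]
top 506 297 [35 36 34]
top 506 318 [124  86  58]
top 528 293 [144  95  67]
top 203 291 [64 41 31]
top 200 293 [56 39 20]
top 205 300 [104  72  51]
top 222 280 [140  96  69]
top 190 270 [161 110  76]
scene 224 190 [92 78 68]
scene 224 200 [72 55 46]
scene 208 198 [182 123  86]
scene 450 265 [49 38 34]
scene 452 272 [44 33 29]
scene 430 273 [170 116  79]
[159 163 153 137 102  77  70  64  60  56  55  57  72  74  88  86  95  88
  88  89  89 106 132 148 154 159 157 162 160 156 160 156 159 157 156 158
 159 158 160 156]
```

```bash
python3 - <<'E'
s=open('run1.py').read()
s=s.replace("s=np.clip((110-R)/70,0,1); f=binary_fill_holes(s>.5)&~(s>.5); s[f]=1","hi=(95 if c=='top' else 130); s=np.clip((hi-R)/40+.0,0,1); lab=(a[...,0]-a[...,2]<.3*a[...,0]); s[lab]=1")
open('run1.py','w').write(s)
E
python3 run1.py
python3 -c "
import cv2,numpy as np
cv2.imwrite('pics/soft.png',np.vstack([np.hstack([cv2.resize(cv2.imread(f'pics/soft_{c}_{n}.png'),(200,200),interpolation=0) for n in('ign','knob','sock','ring')]) for c in('top','scene')]))"
```

```text
ign top [0.5079 0.3463 0.8169] 33.85412290129372 198.29999999999995
ign scene [0.5115 0.346  0.5584] 21.440843107476105 321.7
knob top [ 0.4636 -0.2967  0.4749] 53.149606106981295 519.975
knob scene [ 0.4644 -0.2959  0.5473] 67.09258311489324 305.8
sock top [0.5198 0.0131 0.1311] 62.37712680880418 831.8222222222222
sock scene [0.516  0.0113 0.155 ] 153.2555159536236 639.0555555555555
ring top [ 0.5489 -0.1068 -0.4697] 19.933368722592668 303.4333333333334
ring scene [ 0.5479 -0.1077  0.1673] 210.30570012968138 371.47777777777776
```

View pics/soft.png

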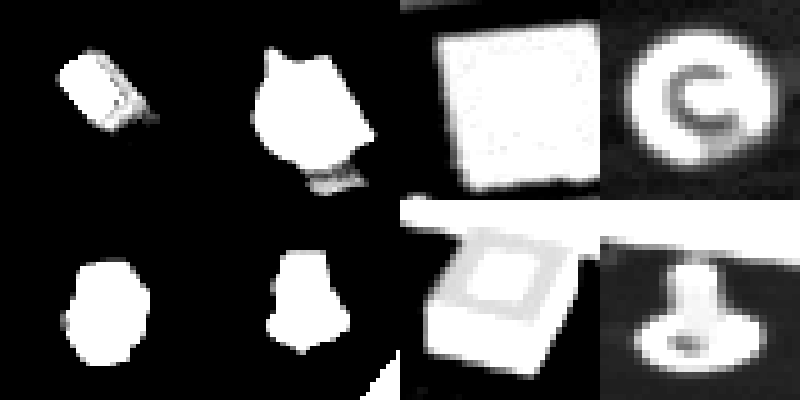

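```bash
cat > run2.py <<'E'
from fit import *
import run1soft as _s
E
python3 - <<'E'
from fit import *
def back(c,uv,z):
    i=CI[c];K=np.array(i['intrinsics']);T=np.array(i['world_from_camera'])
    r=np.linalg.inv(K)@np.array([uv[0],uv[1],1.]);r=T[:3,:3]@r; t=(z-T[2,3])/r[2]; return T[:3,3]+t*r
open('fit.py','a').write('''
def back(c,uv,z):
    i=CI[c];K=np.array(i['intrinsics']);T=np.array(i['world_from_camera'])
    r=np.linalg.inv(K)@np.array([uv[0],uv[1],1.]);r=T[:3,:3]@r; t=(z-T[2,3])/r[2]; return T[:3,3]+t*r
''')
# label of igniter and knob line by weighted moments
def lab(c,win,z,thr):
    p=np.load(c+'0.npz')['p'].astype(float);x0,y0,w,h=win;a=p[y0:y0+h,x0:x0+w]
    wt=np.clip((a[...,2]-thr)/60,0,1)
    v,u=np.mgrid[0:h,0:w]
    P=np.array([back(c,(x0+i,y0+j),z)[:2] for j in range(h) for i in range(w)]);W=wt.ravel()
    m=(P*W[:,None]).sum(0)/W.sum();C=((P-m).T*W)@(P-m)/W.sum();e,V=np.linalg.eigh(C)
    print(c,'label',m,'len',np.sqrt(12*e),'yaw',np.arctan2(V[1,1],V[0,1]),W.sum())
lab('top',(186,274,22,22),.052,100);lab('scene',(440,250,20,18),.052,100)
lab('top',(504,288,14,16),.042,90);lab('scene',(218,182,12,12),.042,110)
# silhouettes with ignore weights
def run(n,c,parts,z,win,s,wt,p0):
    x0,y0,w,h=win
    f=lambda q:(wt*(sil(c,parts,[q[0]/100,q[1]/100,q[2]],z,win)-s)**2).sum()
    b=min((minimize(f,[p0[0]*100,p0[1]*100,p0[2]+d],method='Nelder-Mead',options=dict(initial_simplex=np.array([p0[0]*100,p0[1]*100,p0[2]+d])+np.array([[0,0,0],[.6,0,0],[0,.6,0],[0,0,.3]]),xatol=1e-3,fatol=1e-3)) for d in(-.4,-.15,.15,.4)),key=lambda r:r.fun)
    m=sil(c,parts,[b.x[0]/100,b.x[1]/100,b.x[2]],z,win)
    o=np.dstack([s,m,s])*255
    print(n,c,b.x[:2]/100,b.x[2],b.fun); return cv2.resize(o.astype(np.uint8),(200,200),interpolation=0)
O=[]
def img(c,win): x0,y0,w,h=win; return np.load(c+'0.npz')['p'].astype(float)[y0:y0+h,x0:x0+w]
def grid(win): x0,y0,w,h=win; v,u=np.mgrid[y0:y0+h,x0:x0+w]; return u,v
w=(486,278,44,44);a=img('top',w);s=np.clip((95-a[...,0])/40,0,1);u,v=grid(w);s[(a[...,2]>90)&(u>506)&(u<516)&(v<303)]=1
wt=np.ones_like(s);wt[v>313]=0;O.append(run('knob','top',KN,0,w,s,wt,(.463,-.295,.45)))
w=(204,172,40,44);a=img('scene',w);s=np.clip((135-a[...,0])/60,0,1);u,v=grid(w);s[(v>183)&(v<192)&(u>218)&(u<227)]=1
wt=np.ones_like(s);wt[(v>208)&(u>232)]=0;O.append(run('knob','scene',KN,0,w,s,wt,(.463,-.295,.45)))
w=(176,266,44,44);a=img('top',w);s=np.clip((90-a[...,0])/25,0,1);s[a[...,2]>90]=1;wt=np.ones_like(s);u,v=grid(w)
O.append(run('ign','top',IG,0,w,s,wt,(.508,.346,.6)))
w=(428,240,40,46);a=img('scene',w);s=np.clip((130-a[...,0])/50,0,1);u,v=grid(w);s[(a[...,2]>95)]=1;wt=np.ones_like(s);wt[(u<442)]=1
O.append(run('ign','scene',IG,0,w,s,wt,(.508,.346,.6)))
w=(338,250,46,50);a=img('top',w);s=np.clip((190-a[...,1])/70,0,1);u,v=grid(w);wt=np.ones_like(s);wt[(v<255)|(v>293)]=0;wt[(v>289)&(u>372)]=0
O.append(run('sock','top',SO,.08,w,s,wt,(.52,.013,.13)))
w=(290,192,50,40);a=img('scene',w);s=np.clip((215-a[...,1])/60,0,1);u,v=grid(w);wt=np.ones_like(s);sat=a[...,0]-a[...,2];wt[cv2.dilate((sat>40).astype(np.uint8),np.ones((3,3)))>0]=0
O.append(run('sock','scene',SO,.08,w,s,wt,(.52,.013,.13)))
w=(404,242,34,36);a=img('top',w);s=np.clip((a[...,0]-a[...,2])/90,0,1);u,v=grid(w);wt=np.ones_like(s);wt[(u-422)**2+(v-261)**2<36]=0
O.append(run('ring','top',RI,.08,w,s,wt,(.548,-.107,0)))
w=(254,200,26,18);a=img('scene',w);s=np.clip((a[...,0]-a[...,2])/90,0,1);u,v=grid(w);wt=np.ones_like(s);wt[abs(u-265.5)<6]=0;wt[(abs(u-265.5)<6)&(v>209.5)]=1
O.append(run('ring','scene',RI,.08,w,s,wt,(.548,-.107,0)))
cv2.imwrite('pics/fits.png',np.vstack([np.hstack(O[:4]),np.hstack(O[4:])]))
E
```

```text
top label [0.5087 0.3478] len [0.0118 0.0216] yaw -2.483297684869407 60.483333333333334
scene label [0.508  0.3467] len [0.0179 0.0303] yaw -3.046457181615597 40.35
top label [ 0.4752 -0.2906] len [0.0054 0.0165] yaw -2.6787344070166417 20.6
scene label [ 0.4767 -0.29  ] len [0.0046 0.0154] yaw -2.5942760123415067 4.833333333333333
knob top [ 0.4636 -0.2965] 0.456270543826636 39.79559241960629
knob scene [ 0.4642 -0.2962] 0.5747305790238169 18.524218828852995
ign top [0.5077 0.3452] 0.868799025371392 57.789779488840615
ign scene [0.5108 0.3455] 0.5980456925185713 690.0919921925555
sock top [0.5188 0.0124] 0.11960416357138864 45.77354034042301
sock scene [0.5236 0.0131] 0.11896644116134741 103.41382304353655
ring top [ 0.5488 -0.1068] 0.5068585089756015 14.486004092296874
ring scene [ 0.5487 -0.1072] -0.058667276822466835 5.448126780046655
```

View pics/fits.png

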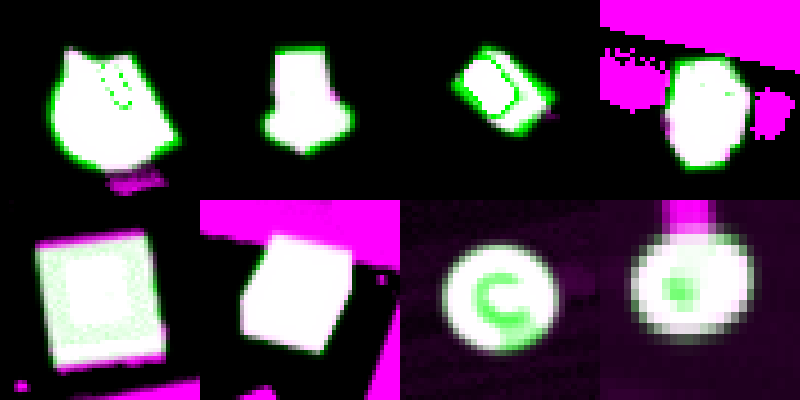

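```bash
python3 - <<'E'
from fit import *
t=np.load('top0.npz');s=np.load('scene0.npz')
def crop(im,x,y,w,h,k): return cv2.resize(np.ascontiguousarray(im[y:y+h,x:x+w,::-1]),None,fx=k,fy=k,interpolation=cv2.INTER_CUBIC)
def draw(c,win,k,p,col,im):
    R=np.array([[np.cos(p[2]),-np.sin(p[2])],[np.sin(p[2]),np.cos(p[2])]])
    for a,b in((.028,.025),(.013,.010)):
        q=np.array([[-a,-b],[a,-b],[a,b],[-a,b]])@R.T+p[:2]
        u=proj(c,np.c_[q,np.full(4,.102)]); u=(u-[win[0],win[1]]+.5)*k-.5
        cv2.polylines(im,[(u*16).astype(np.int32)],True,col,1,shift=4)
W=(336,248,44,50);a=crop(t['p'],*W,9)
W2=(292,194,44,40);b=crop(s['p'],*W2,9)
for p,col in(((.5188,.0124,.12),(0,0,255)),((.5225,.0138,.12),(0,255,0))):
    draw('top',W,9,p,col,a);draw('scene',W2,9,p,col,b)
b=cv2.copyMakeBorder(b,0,a.shape[0]-b.shape[0],0,0,0)
cv2.imwrite('pics/sock.png',np.hstack([a,b]))
for c,z,d in(('top',.102,t['d']),('scene',.102,s['d'])):
    P=cloud(c,d).reshape(-1,3); m=(abs(P[:,2]-.102)<.006)&(abs(P[:,0]-.52)<.045)&(abs(P[:,1]-.013)<.045)
    print(c,m.sum(),np.median(P[m],0),cv2.minAreaRect((P[m][:,:2]*1000).astype(np.float32)))
    P2=P[(abs(P[:,0]-.55)<.06)&(abs(P[:,1]+.05)<.025)]; print('stove top z',np.median(P2[:,2]))
    P3=P[(abs(P[:,0]-.4)<.03)&(abs(P[:,1]+.05)<.1)]; print('table z',np.median(P3[:,2]))
E
```

```text
top 613 [0.5238 0.0141 0.102 ] ((523.8540649414062, 14.511838912963867), (55.91898727416992, 50.10995101928711), 6.316020488739014)
stove top z 0.08064755096276943
table z 4.042110268054344e-05
scene 270 [0.5259 0.0131 0.0994] ((525.0545043945312, 12.231376647949219), (60.73251724243164, 51.5738410949707), 4.752682209014893)
stove top z 0.07753153927675654
table z -0.0025338544807468333
```

View pics/sock.png

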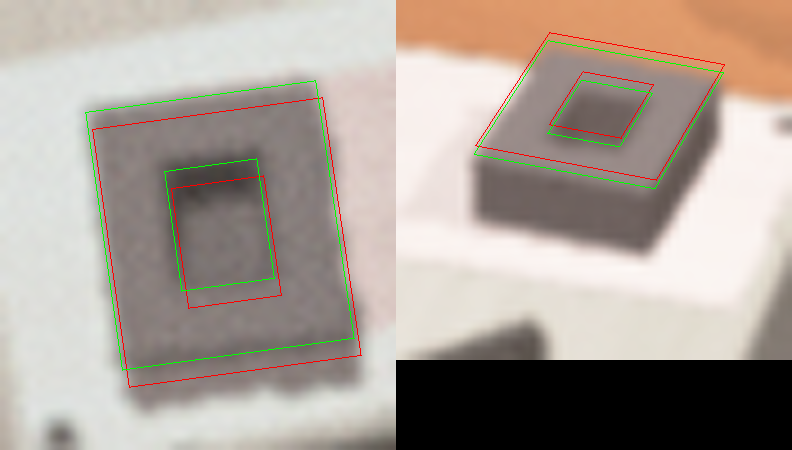

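```bash
python3 - <<'E'
from fit import *
t=np.load('top0.npz');s=np.load('scene0.npz')
def crop(im,x,y,w,h,k): return cv2.resize(np.ascontiguousarray(im[y:y+h,x:x+w,::-1]),None,fx=k,fy=k,interpolation=cv2.INTER_CUBIC)
def draw(c,win,k,p,col,im):
    th=np.arccos(2.5/8); a=np.linspace(th,2*np.pi-th,40)+p[2]
    q=np.c_[.008*np.cos(a),.008*np.sin(a)]+p[:2]
    for z in(.109,.080):
        u=proj(c,np.c_[q,np.full(40,z)]); u=(u-[win[0],win[1]]+.5)*k-.5
        cv2.polylines(im,[(u*16).astype(np.int32)],True,col,1,shift=4)
r=[]
for y in(-.2,.12,.45):
    W=(410,249,22,24);a=crop(t['p'],*W,14);W2=(255,192,22,24);b=crop(s['p'],*W2,14)
    draw('top',W,14,(.5488,-.107,y),(0,0,255),a);draw('scene',W2,14,(.5488,-.107,y),(255,0,0),b)
    r.append(np.vstack([a,b]))
o=np.hstack(r);cv2.imwrite('pics/shf.png',cv2.resize(o,(800,int(o.shape[0]*800/o.shape[1]))) )
E
```

```text
(no output)
```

View pics/shf.png

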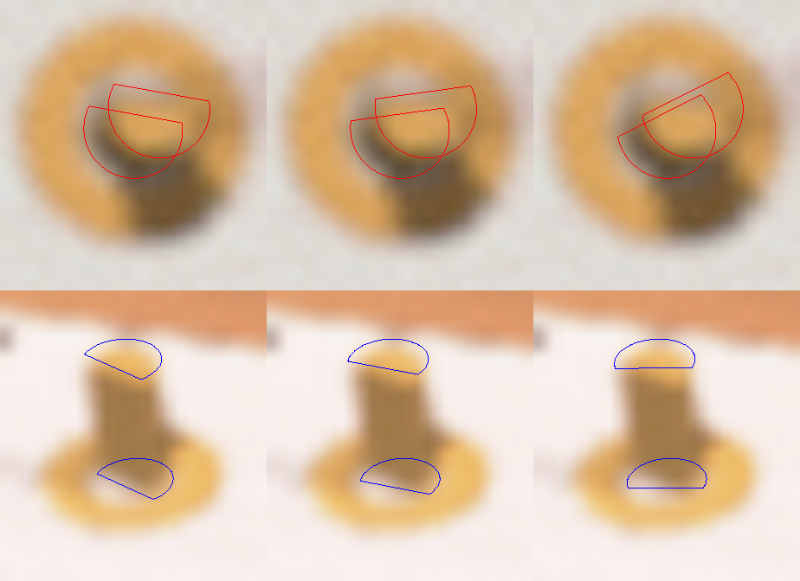

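The poses agree between the two cameras, and the shaft flat faces about yaw 0.12. Next I'll turn the tool and go above the igniter.

Emit:
step_arm(
  moves=[
    [0,0,0,0,0,-0.148,0.065],
    [0,0,0,0,0,-0.148,0.065],
    [0,0,0,0,0,-0.148,0.065],
    [0,0,0,0,0,-0.148,0.065],
    [0,0,0,0,0,-0.148,0.065],
    [0,0,0,0,0,-0.148,0.065],
    [0,0,0,0,0,0,0.065],
  ],
)

```text
time: 1.6
tool_pos: [0.1417, 0.6087, 0.1927]
tool_rot: [-0.0, -0.324, 0.946, 0.0]
contact_force: [-0.8, 0.2, 0.6]
gripper_width: 0.76
```

```bash
cat > to.py <<'E'
import sys
from h import *
from scipy.spatial.transform import Rotation as Ro
def rep(t=None,th=None):
    s=state();q=s['tool_rot'];R=Ro.from_quat([q[1],q[2],q[3],q[0]]).as_matrix()
    y=np.arctan2(-R[0,1],R[1,1]);p=np.array(s['tool_pos'])
    print('t %.2f'%s['time'],'p',np.round(p,4),'yaw %.4f'%y,'zax',np.round(R[:,2],4),'F',np.round(s['contact_force'],2),'M',np.round(s['ft_torque'],2),'w %.4f'%(s['gripper_width']*.0854))
    if t is not None: print('tool delta',np.round(R.T@(np.array(t)-p),4),'world',np.round(np.array(t)-p,4))
    if th is not None: print('turn tool z',round(-(th-y),4))
if __name__=='__main__':
    a=[float(v) for v in sys.argv[1:]]; rep(a[:3] or None,a[3] if len(a)>3 else None)
E
python3 to.py .5085 .347 .15 .66
```

```text
t 1.60 p [0.1417 0.6087 0.1927] yaw 0.6589 zax [-0.  0. -1.] F [-0.8   0.23  0.58] M [-0.   -0.01  0.03] w 0.0649
tool delta [-0.1298 -0.4315  0.0427] world [ 0.3668 -0.2617 -0.0427]
turn tool z -0.0011
```

Emit:
step_arm(
  moves=[
    [-0.01,-0.034,0,0,0,0,0.065],
    [-0.014,-0.046,0,0,0,0,0.065],
    [-0.014,-0.046,0,0,0,0,0.065],
    [-0.014,-0.046,0,0,0,0,0.065],
    [-0.014,-0.046,0,0,0,0,0.065],
    [-0.014,-0.046,0,0,0,0,0.065],
    [-0.014,-0.046,0,0,0,0,0.065],
    [-0.014,-0.046,0,0,0,0,0.065],
  ],
)

```text
time: 2.4
tool_pos: [0.4466, 0.3921, 0.193]
tool_rot: [0.0, -0.322, 0.947, 0.0]
contact_force: [-0.2, -0.2, -0.4]
gripper_width: 0.757
```

```bash
python3 to.py .5085 .347 .10 .66
```

```text
t 2.40 p [0.4466 0.3921 0.193 ] yaw 0.6555 zax [ 5.e-04  5.e-04 -1.e+00] F [-0.22 -0.19 -0.37] M [-0.02 -0.04 -0.03] w 0.0647
tool delta [-0.0215 -0.0735  0.093 ] world [ 0.0619 -0.0451 -0.093 ]
turn tool z -0.0045
```

Emit:
step_arm(
  moves=[
    [-0.011,-0.038,0.02,0,0,0,0.065],
    [-0.011,-0.0365,0.03,0,0,0,0.065],
    [0,0,0.035,0,0,0,0.065],
    [0,0,0,0,0,0,0.065],
    [0,0,0,0,0,0,0.065],
  ],
)

```text
time: 2.9
tool_pos: [0.5076, 0.348, 0.1074]
tool_rot: [-0.001, -0.323, 0.946, -0.0]
contact_force: [-0.5, 0.5, 0.6]
gripper_width: 0.764
```

```bash
python3 to.py .5085 .347 .02 .66; python3 - <<'E'
from h import *
take('top','top1');take('scene','scene1')
t=cv2.imread('pics/top1.png')[236:336,146:246];s=cv2.imread('pics/scene1.png')[190:310,380:500]
cv2.imwrite('pics/g1.png',np.hstack([cv2.resize(t,(400,400)),cv2.resize(s,(400,400))]))
E
```

```text
t 2.90 p [0.5076 0.348  0.1074] yaw 0.6576 zax [-1.6e-03 -6.0e-04 -1.0e+00] F [-0.49  0.49  0.59] M [-0.01 -0.05  0.02] w 0.0652
tool delta [-0.0003 -0.0014  0.0874] world [ 0.0009 -0.001  -0.0874]
turn tool z -0.0024
```

View pics/g1.png

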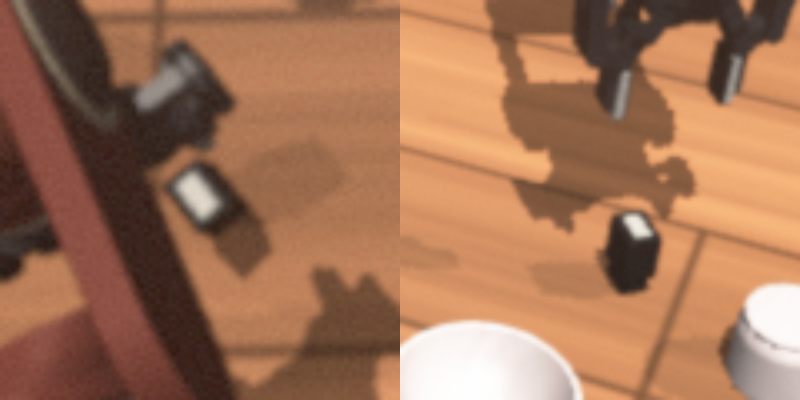

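The fingers stand on either side of the igniter, aligned with it. Going down.

Emit:
step_arm(
  moves=[
    [0,-0.001,0.04,0,0,0,0.065],
    [0,0,0.034,0,0,0,0.065],
    [0,0,0.01,0,0,0,0.065],
    [0,0,0,0,0,0,0.065],
    [0,0,0,0,0,0,0.065],
  ],
)

```text
time: 3.5
tool_pos: [0.5103, 0.3484, 0.0264]
tool_rot: [0.002, -0.324, 0.946, 0.0]
contact_force: [0.3, 0.9, 0.4]
gripper_width: 0.761
```

```bash
python3 to.py .5085 .347 .021 .66; python3 - <<'E'
from h import *
take('scene','scene2')
s=cv2.imread('pics/scene2.png')[200:300,390:490]
cv2.imwrite('pics/g2.png',cv2.resize(s,(500,500)))
E
```

```text
t 3.50 p [0.5103 0.3484 0.0264] yaw 0.6596 zax [ 0.0035  0.0018 -1.    ] F [0.32 0.87 0.44] M [-0.01  0.01 -0.03] w 0.0650
tool delta [ 0.0023 -0.0001  0.0054] world [-0.0018 -0.0014 -0.0054]
turn tool z -0.0004
```

View pics/g2.png

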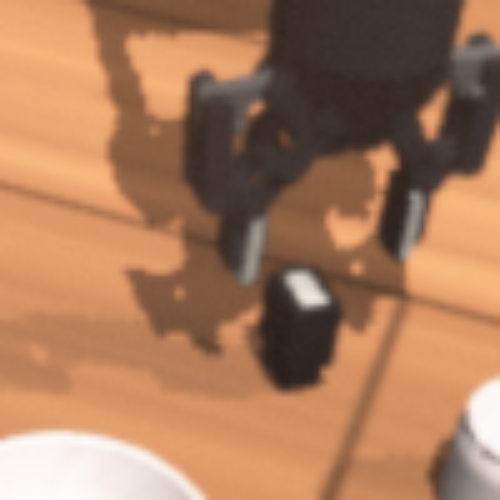

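```bash
python3 - <<'E'
from fit import *
t=np.array([.5103,.3484,.0264]);y=np.array([-np.sin(.66),np.cos(.66),0])
for dz in(0,.01,.02):
  for s in(-.0325,0,.0325):
    print(dz,s,(proj('scene',(t+s*y+[0,0,dz])[None])[0]-[390,200])*5,proj('top',(t+s*y+[0,0,dz])[None])[0])
P=cloud('scene',np.load('scene2.npz')['d'])
for u,v in((438,251),(436,246),(440,244),(470,246),(473,240),(450,257),(452,258),(450,272)): print(u,v,P[v,u])
E
```

```text
0 -0.0325 [231.3031 342.0615] [210.1103 274.7833]
0 0 [298.9229 331.4068] [197.7014 284.5478]
0 0.0325 [365.9102 320.8518] [185.2461 294.3487]
0.01 -0.0325 [234.2218 325.3767] [208.9991 274.3445]
0.01 0 [302.2044 314.7415] [196.482  284.1916]
0.01 0.0325 [369.5477 304.2064] [183.9177 294.0758]
0.02 -0.0325 [237.1733 308.5042] [207.8687 273.8981]
0.02 0 [305.5227 297.8896] [195.2415 283.8292]
0.02 0.0325 [373.2258 287.3753] [182.5664 293.7981]
438 251 [0.5408 0.3217 0.085 ]
436 246 [0.5435 0.3162 0.0991]
440 244 [0.5469 0.3244 0.1099]
470 246 [0.4998 0.3809 0.089 ]
473 240 [0.4984 0.3841 0.1058]
450 257 [0.5066 0.3445 0.0497]
452 258 [0.5075 0.3493 0.0492]
450 272 [0.5237 0.353  0.0218]
```

```bash
python3 - <<'E'
from h import *
take('scene','scene3');p,d=take('top','top3')
print(state()['tool_pos'],state()['time'])
s=cv2.imread('pics/scene3.png')[200:300,390:490];t=cv2.imread('pics/top3.png')[236:336,146:246]
cv2.imwrite('pics/g3.png',np.hstack([cv2.resize(s,(400,400)),cv2.resize(t,(400,400))]))
E
python3 to.py
```

```text
[0.51052189 0.34829115 0.02652743] 3.65
t 3.65 p [0.5105 0.3483 0.0265] yaw 0.6593 zax [ 0.004   0.0021 -1.    ] F [-0.35 -0.08 -0.26] M [-0.04 -0.03  0.02] w 0.0652
```

View pics/g3.png

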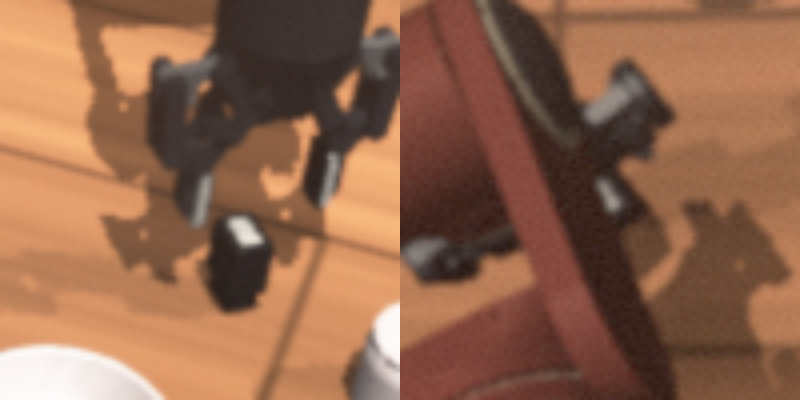

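```bash
python3 - <<'E'
from fit import *
d=np.load('scene3.npz')['d'];p=np.load('scene3.npz')['p'];P=cloud('scene',d)
for u in(437,439,441): 
  for v in range(246,262,2): print(u,v,p[v,u],P[v,u])
s=state();print(s['joint_pos'])
E
```

```text
437 246 [60 50 45] [0.5427 0.3181 0.0991]
437 248 [66 57 54] [0.5431 0.3189 0.0942]
437 250 [66 56 54] [0.5428 0.3196 0.0886]
437 252 [65 57 53] [0.5401 0.3198 0.081 ]
437 254 [89 79 71] [0.5389 0.3204 0.0746]
437 256 [118  92  76] [0.5391 0.3211 0.0693]
437 258 [128  88  64] [ 0.4577  0.3083 -0.0043]
437 260 [127  87  62] [ 0.4669  0.3107 -0.0026]
439 246 [87 78 75] [0.543  0.3224 0.1009]
439 248 [106  99  93] [0.5408 0.3227 0.0938]
439 250 [122 116 110] [0.5429 0.3238 0.0901]
439 252 [136 130 123] [0.5432 0.3246 0.085 ]
439 254 [146 141 133] [0.5408 0.3249 0.0777]
439 256 [134 118 107] [0.5454 0.3264 0.0761]
439 258 [128  87  62] [ 0.459   0.3132 -0.0016]
439 260 [127  86  61] [ 0.4647  0.315  -0.0027]
441 246 [158 151 143] [0.5398 0.326  0.0997]
441 248 [159 152 144] [0.5401 0.3268 0.0946]
441 250 [141 134 127] [0.5405 0.3276 0.0897]
441 252 [128 118 111] [0.5396 0.3282 0.0836]
441 254 [120 105  96] [0.5394 0.3289 0.078 ]
441 256 [111  82  63] [ 0.4487  0.3154 -0.0024]
441 258 [126  86  62] [ 0.4529  0.3169 -0.005 ]
441 260 [140  96  67] [ 0.4609  0.319  -0.0043]
[ 0.4783  0.1877  1.7578  0.      1.1916 -1.7518]
```

```bash
python3 - <<'E'
from fit import *
for n,c in(('top3','top'),('scene3','scene'),('top1','top'),('scene1','scene')):
    z=np.load(n+'.npz');P=cloud(c,z['d']).reshape(-1,3);C=z['p'].reshape(-1,3).astype(int)
    for i,(cx,cy) in enumerate(((.5293,.3224),(.4905,.374))):
        m=(np.hypot(P[:,0]-cx,P[:,1]-cy)<.03)&(P[:,2]>.056)&(P[:,2]<.3)
        Q=P[m];print(n,i,m.sum(),'zmin pct',np.percentile(Q[:,2],[0,2,5,20]) if len(Q) else '', np.median(Q[Q[:,2]<np.percentile(Q[:,2],15)],0) if len(Q)>5 else '')
E
```

```text
top3 0 353 zmin pct [0.0561 0.082  0.0954 0.124 ] [0.5308 0.3141 0.1111]
top3 1 161 zmin pct [0.0847 0.1145 0.1182 0.1266] [0.4763 0.3831 0.121 ]
scene3 0 1467 zmin pct [0.0693 0.0836 0.0958 0.1374] [0.5422 0.3186 0.1076]
scene3 1 694 zmin pct [0.0687 0.075  0.0815 0.1097] [0.4925 0.3785 0.0859]
top1 0 489 zmin pct [0.0563 0.165  0.1757 0.2054] [0.5281 0.3142 0.1974]
top1 1 176 zmin pct [0.0564 0.1101 0.1962 0.2065] [0.4741 0.3802 0.1975]
scene1 0 1041 zmin pct [0.1537 0.1635 0.1709 0.2049] [0.54   0.3206 0.1769]
scene1 1 752 zmin pct [0.1505 0.1571 0.1627 0.1894] [0.4909 0.3786 0.1674]
```

Depth shows the open fingertips about 45 mm above the reported TCP height, more than the interface text suggests. I'll raise the arm, shut the fingers and check what the TCP really refers to.

Emit:
step_arm(
  moves=[
    [0,0,-0.04,0,0,0,0.065],
    [0,0,-0.02,0,0,0,0.0],
    [0,0,0,0,0,0,0.0],
    [0,0,0,0,0,0,0.0],
    [0,0,0,0,0,0,0.0],
    [0,0,0,0,0,0,0.0],
    [0,0,0,0,0,0,0.0],
    [0,0,0,0,0,0,0.0],
  ],
)

```text
time: 4.45
tool_pos: [0.5084, 0.347, 0.0828]
tool_rot: [-0.001, -0.324, 0.946, -0.0]
contact_force: [-0.4, -0.0, -0.1]
gripper_width: 0.001
```

```bash
python3 to.py; python3 - <<'E'
from fit import *
p,d=take('scene','scene4');P=cloud('scene',d)
s=state();t=s['tool_pos']
Q=P.reshape(-1,3);m=(np.hypot(Q[:,0]-t[0],Q[:,1]-t[1])<.04)&(Q[:,2]>.056)&(Q[:,2]<.4);print(np.percentile(Q[m][:,2],[0,1,2,5,10]),t)
print('tcp px',proj('scene',t[None]))
cv2.imwrite('pics/g4.png',cv2.resize(cv2.imread('pics/scene4.png')[150:300,370:520],(600,600)))
E
```

```text
t 4.45 p [0.5084 0.347  0.0828] yaw 0.6592 zax [-1.2e-03 -7.0e-04 -1.0e+00] F [-0.41 -0.02 -0.1 ] M [ 0.04 -0.01 -0.01] w 0.0000
[0.1171 0.13   0.1374 0.1566 0.1745] [0.5085 0.3471 0.0831]
tcp px [[453.2076 246.2603]]
```

View pics/g4.png

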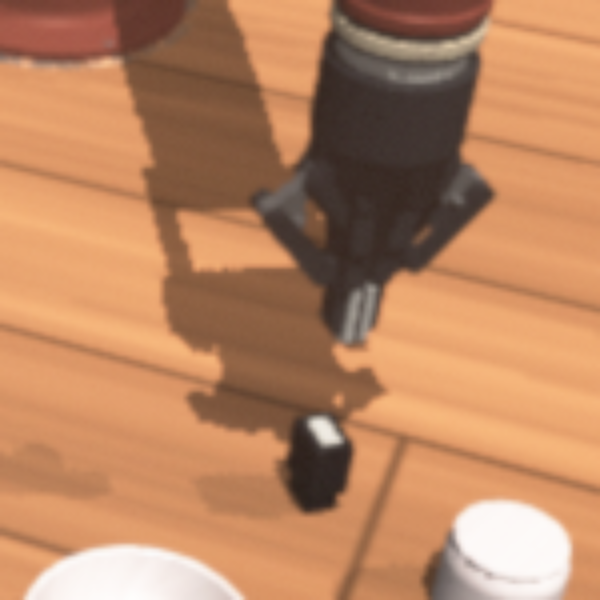

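The shut tips are at px (457,236), z≈0.117, while the reported TCP is z=0.083, so the real tips are about 34 mm above the reported point. I'll trust the vision and descend carefully while watching the force.

Emit:
step_arm(
  moves=[
    [0,0,0,0,0,0,0.065],
    [0,0,0,0,0,0,0.065],
    [0,0,0.02,0,0,0,0.065],
    [0,0,0.03,0,0,0,0.065],
    [0,0,0.015,0,0,0,0.065],
    [0,0,0.01,0,0,0,0.065],
    [0,0,0.005,0,0,0,0.065],
  ],
)

```text
time: 5.2
tool_pos: [0.5084, 0.347, 0.0028]
tool_rot: [-0.001, -0.324, 0.946, -0.0]
contact_force: [0.2, -1.3, 0.5]
gripper_width: 0.763
```

```bash
python3 to.py .5085 .347 -.013 .66; python3 - <<'E'
from fit import *
p,d=take('scene','scene5')
cv2.imwrite('pics/g5.png',cv2.resize(cv2.imread('pics/scene5.png')[200:300,390:490],(500,500)))
E
```

```text
t 5.20 p [0.5084 0.347  0.0028] yaw 0.6592 zax [-1.1e-03 -6.0e-04 -1.0e+00] F [ 0.21 -1.25  0.45] M [0.01 0.01 0.03] w 0.0651
tool delta [-0.0001 -0.0001  0.0158] world [ 0.0001 -0.     -0.0158]
turn tool z -0.0008
```

View pics/g5.png

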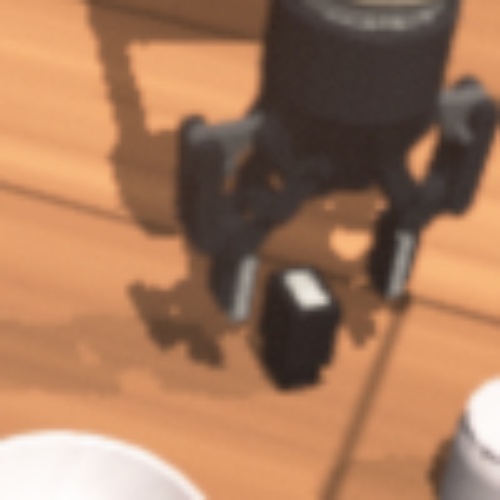

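```bash
python3 - <<'E'
from fit import *
th=.6592;y=np.array([-np.sin(th),np.cos(th),0]);x=np.array([np.cos(th),np.sin(th),0])
for zt in(.040,.045,.05):
  for s in(-.0325,.0325):
    for e in(-.011,.011): print(zt,s,e,np.round((proj('scene',(np.array([.5084,.347,zt])+s*y+e*x)[None])[0]-[390,200]+.5)*5))
E
```

```text
0.04 -0.0325 -0.011 [226. 303.]
0.04 -0.0325 0.011 [245. 334.]
0.04 0.0325 -0.011 [361. 282.]
0.04 0.0325 0.011 [382. 313.]
0.045 -0.0325 -0.011 [228. 294.]
0.045 -0.0325 0.011 [247. 326.]
0.045 0.0325 -0.011 [363. 274.]
0.045 0.0325 0.011 [384. 305.]
0.05 -0.0325 -0.011 [229. 286.]
0.05 -0.0325 0.011 [248. 317.]
0.05 0.0325 -0.011 [365. 265.]
0.05 0.0325 0.011 [385. 296.]
```

Emit:
step_arm(
  moves=[
    [0,0,0.006,0,0,0,0.065],
    [0,0,0.006,0,0,0,0.065],
    [0,0,0.006,0,0,0,0.065],
    [0,0,0,0,0,0,0.065],
    [0,0,0,0,0,0,0.05],
  ],
)

```text
time: 5.75
tool_pos: [0.5087, 0.3472, -0.0144]
tool_rot: [-0.0, -0.324, 0.946, -0.0]
contact_force: [-0.2, 0.0, 0.2]
gripper_width: 0.61
```

```bash
python3 to.py .5085 .347 -.015 .66; python3 - <<'E'
from fit import *
p,d=take('scene','scene6')
cv2.imwrite('pics/g6.png',cv2.resize(cv2.imread('pics/scene6.png')[200:300,390:490],(500,500)))
E
```

```text
t 5.75 p [ 0.5087  0.3472 -0.0144] yaw 0.6592 zax [-2.e-04 -1.e-04 -1.e+00] F [-0.16  0.01  0.23] M [-0.01 -0.    0.02] w 0.0521
tool delta [ 0.0003 -0.      0.0006] world [-0.0002 -0.0002 -0.0006]
turn tool z -0.0008
```

View pics/g6.png

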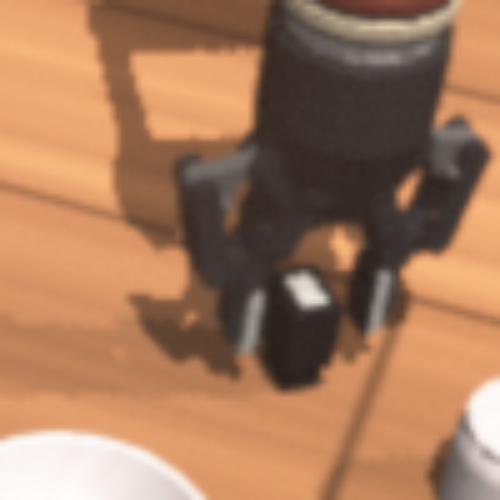

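The fingers straddle the igniter head at the right height. Closing.

Emit:
step_arm(
  moves=[
    [0,0,0,0,0,0,0.03],
    [0,0,0,0,0,0,0.01],
    [0,0,0,0,0,0,0.01],
    [0,0,0,0,0,0,0.01],
    [0,0,0,0,0,0,0.01],
    [0,0,0,0,0,0,0.01],
  ],
)

```text
time: 6.4
tool_pos: [0.5092, 0.3475, -0.0138]
tool_rot: [0.001, -0.324, 0.946, 0.0]
contact_force: [0.6, 0.5, 3.2]
gripper_width: 0.269
```

```bash
python3 to.py; python3 - <<'E'
from fit import *
p,d=take('scene','scene7')
cv2.imwrite('pics/g7.png',cv2.resize(cv2.imread('pics/scene7.png')[200:300,390:490],(500,500)))
E
```

```text
t 6.40 p [ 0.5092  0.3475 -0.0138] yaw 0.6591 zax [ 9.e-04  5.e-04 -1.e+00] F [0.58 0.49 3.21] M [ 0.03 -0.06 -0.02] w 0.0230
```

View pics/g7.png

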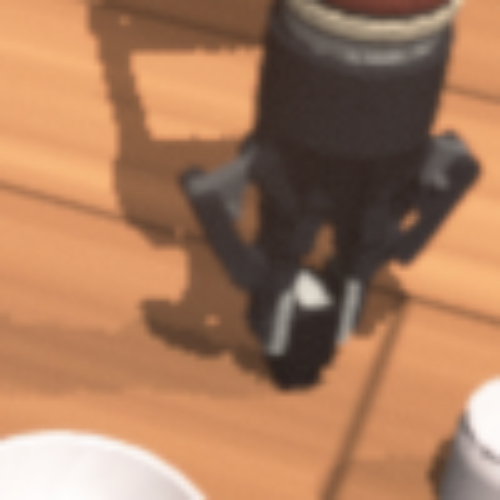

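Gripped at 23 mm. Lifting and turning to the socket's yaw.

Emit:
step_arm(
  moves=[
    [0,0,-0.02,0,0,0,0.01],
    [0,0,-0.045,0,0,0,0.01],
    [0,0,-0.045,0,0,0,0.01],
    [0,0,-0.035,0,0,0.1,0.01],
    [0,0,0,0,0,0.14,0.01],
    [0,0,0,0,0,0.15,0.01],
    [0,0,0,0,0,0.149,0.01],
    [0,0,0,0,0,0,0.01],
  ],
)

```text
time: 7.25
tool_pos: [0.5081, 0.3469, 0.1297]
tool_rot: [-0.001, -0.06, 0.998, -0.0]
contact_force: [0.6, 1.1, -0.7]
gripper_width: 0.265
```

```bash
python3 to.py .5235 .0136 .13 .12
```

```text
t 7.25 p [0.5081 0.3469 0.1297] yaw 0.1205 zax [-1.7e-03 -9.0e-04 -1.0e+00] F [ 0.61  1.11 -0.75] M [-0.05  0.   -0.01] w 0.0227
tool delta [ 2.480e-02 -3.327e-01 -1.000e-04] world [ 1.540e-02 -3.333e-01  3.000e-04]
turn tool z 0.0005
```

Emit:
step_arm(
  moves=[
    [0.002,-0.03,0,0,0,0,0.01],
    [0.0035,-0.047,0,0,0,0,0.01],
    [0.0035,-0.047,0,0,0,0,0.01],
    [0.0035,-0.047,0,0,0,0,0.01],
    [0.0035,-0.047,0,0,0,0,0.01],
    [0.0035,-0.047,0,0,0,0,0.01],
    [0.0035,-0.043,0,0,0,0,0.01],
    [0.0018,-0.0247,0,0,0,0,0.01],
  ],
)

```text
time: 8.05
tool_pos: [0.5234, 0.0111, 0.1301]
tool_rot: [-0.0, -0.061, 0.998, -0.0]
contact_force: [-0.3, 0.9, -0.9]
gripper_width: 0.272
```

Emit:
step_arm(
  moves=[
    [0,0,0,0,0,0,0.01],
    [0,0,0,0,0,0,0.01],
    [0,0,0,0,0,0,0.01],
  ],
)

```text
time: 8.35
tool_pos: [0.5237, 0.0148, 0.1303]
tool_rot: [-0.0, -0.061, 0.998, 0.0]
contact_force: [1.3, 1.5, -0.8]
gripper_width: 0.269
```

```bash
python3 to.py .5235 .0136 .108 .12; python3 - <<'E'
from fit import *
take('scene','scene8');take('top','top8')
s=cv2.imread('pics/scene8.png')[150:250,265:365];t=cv2.imread('pics/top8.png')[220:320,310:410]
cv2.imwrite('pics/g8.png',np.hstack([cv2.resize(s,(400,400)),cv2.resize(t,(400,400))]))
E
```

```text
t 8.35 p [0.5237 0.0148 0.1303] yaw 0.1224 zax [-8.e-04  4.e-04 -1.e+00] F [ 1.33  1.5  -0.8 ] M [-0.05  0.01  0.04] w 0.0230
tool delta [ 0.0004 -0.0012  0.0223] world [-0.0002 -0.0012 -0.0223]
turn tool z 0.0024
```

View pics/g8.png

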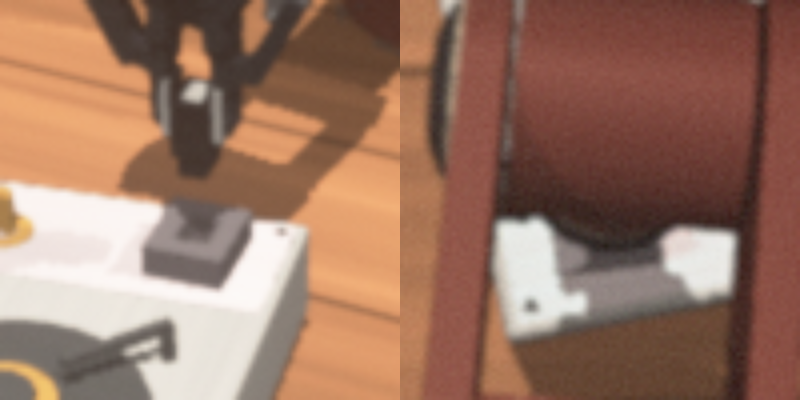

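```bash
cat > ov.py <<'E'
from fit import *
def wire(im,win,k,c,parts,p,z,col):
    R=np.array([[np.cos(p[2]),-np.sin(p[2]),0],[np.sin(p[2]),np.cos(p[2]),0],[0,0,1]])
    for q in parts:
        u=proj(c,q@R.T+[p[0],p[1],z]);u=(u-[win[0],win[1]]+.5)*k-.5
        h=cv2.convexHull((u*16).round().astype(np.int32));cv2.polylines(im,[h],True,col,1,shift=4)
def crop(n,x,y,w,h,k): return cv2.resize(cv2.imread(f'pics/{n}.png')[y:y+h,x:x+w],None,fx=k,fy=k,interpolation=cv2.INTER_CUBIC)
E
python3 - <<'E'
from ov import *
W=(294,160,44,62);a=crop('scene8',*W,9);b=a.copy()
wire(b,W,9,'scene',IG,(.5237,.0148,.122),.1445,(0,255,0))
wire(b,W,9,'scene',[box(-.016,.016,-.012,.012,.052,.052)],(.5237,.0148,.122),.1445,(0,255,255))
wire(b,W,9,'scene',[box(-.028,.028,-.025,.025,.022,.022),box(-.013,.013,-.01,.01,.022,.022)],(.5235,.0136,.12),.08,(0,0,255))
cv2.imwrite('pics/ov8.png',np.hstack([a,b]))
E
```

```text
(no output)
```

View pics/ov8.png

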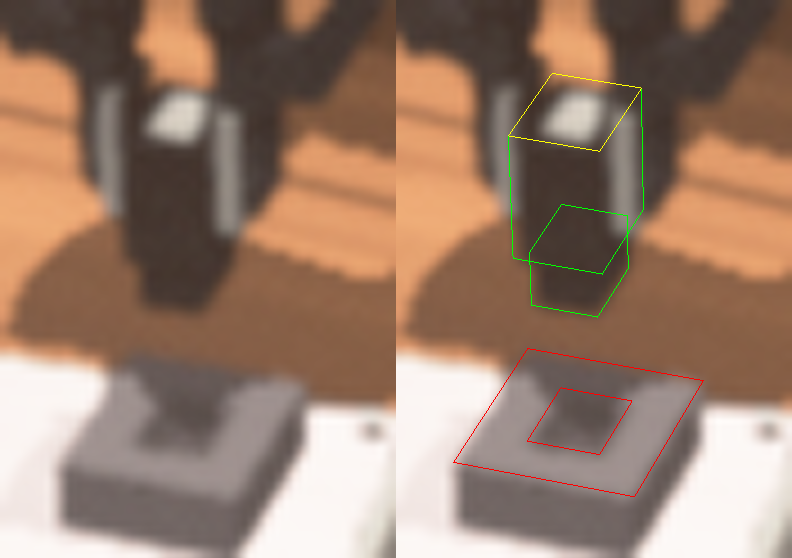

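```bash
cat > fitig.py <<'E'
from ov import *
from scipy.spatial.transform import Rotation as Ro
LB=[box(-.0108,.0108,-.0059,.0059,.052,.052)]
def fitig(n,yaw,p0,z0,show):
    a=np.load(n+'.npz')['p'].astype(float)
    W=(300,164,36,40);x0,y0,w,h=W;a=a[y0:y0+h,x0:x0+w];S=6
    def ren(parts,q):
        im=np.zeros((h*S,w*S),np.uint8)
        R=Ro.from_euler('zyx',[yaw,q[3],0]).as_matrix()
        for P in parts:
            X=(P-[0,0,.035])@R.T+[q[0],q[1],q[2]+.035]
            u=(proj('scene',X)-[x0,y0]+.5)*S-.5
            cv2.fillConvexPoly(im,cv2.convexHull((u*16).round().astype(np.int32)),255,shift=4)
        return cv2.GaussianBlur(cv2.resize(im,(w,h),interpolation=cv2.INTER_AREA)/255.,(0,0),.7)
    R_=a[...,0]
    dark=np.clip((110-R_)/55,0,1); lab=np.clip((a[...,2]-90)/70,0,1)
    uu,vv=np.mgrid[y0:y0+h,x0:x0+w][::-1]
    wl=np.ones_like(lab);wl[(uu>316.5)|(uu<307.5)|(vv>178)]=0   # label zone, pads out
    wd=np.zeros_like(dark);wd[(vv>=187)&(vv<=197)&(uu>=304)&(uu<=326)]=1;wd[(vv<190)&(uu>316)]=0
    def f(q):
        q=np.array(q)/[100,100,100,10]
        return (wd*(ren(IG,q)-dark)**2).sum()+.5*(wl*(ren(LB,q)-lab)**2).sum()+ ((q[2]-z0)/.002)**2*.5
    x=np.array([p0[0]*100,p0[1]*100,z0*100,0.]);best=None
    for d in(0,.2,-.2):
        xs=x+[d,d,0,0];r=minimize(f,xs,method='Nelder-Mead',options=dict(initial_simplex=xs+np.vstack([np.zeros(4),np.diag([.4,.4,.2,.5])]),maxiter=600))
        if best is None or r.fun<best.fun: best=r
    q=best.x/[100,100,100,10];print(n,'xyz pitch',q,'cost',best.fun)
    o=np.dstack([dark,np.maximum(ren(IG,q)*.7,0),lab])*255
    cv2.imwrite(f'pics/{show}.png',cv2.resize(o.astype(np.uint8),None,fx=10,fy=10,interpolation=0))
E
python3 -c "
from fitig import *
fitig('scene8',.122,(.5237,.0148),.1445,'fi8')"
```

```text
scene8 xyz pitch [0.5199 0.0141 0.1439 0.094 ] cost 7.340531450673875
```

View pics/fi8.png

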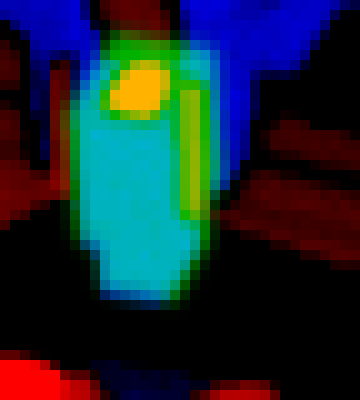

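```bash
sed -i 's/def fitig(n,yaw,p0,z0,show):/def fitig(n,yaw,p0,z0,show,pit=None):/; s/        q=np.array(q)\/\[100,100,100,10\]/        q=np.array(q)\/[100,100,100,10]\n        if pit is not None: q[3]=pit/' fitig.py
python3 -c "
from fitig import *
for p in(-.05,0,.05,.1,.15): fitig('scene8',.122,(.5237,.0148),.1445,'fi8b',p)"
python3 - <<'E'
import cv2,numpy as np
a=cv2.imread('pics/scene8.png')[150:225,285:350];cv2.imwrite('pics/z8.png',cv2.resize(a,None,fx=8,fy=8,interpolation=cv2.INTER_LANCZOS4))
E
```

```text
scene8 xyz pitch [0.5192 0.0147 0.1445 0.0749] cost 10.24678990231523
scene8 xyz pitch [0.5195 0.0145 0.1439 0.1162] cost 8.911093300309059
scene8 xyz pitch [0.5203 0.0145 0.1445 0.0546] cost 7.927011346808719
scene8 xyz pitch [0.5209 0.0145 0.1445 0.0581] cost 7.348653209220901
scene8 xyz pitch [0.5209 0.0143 0.1441 0.0997] cost 7.536669594923648
```

View pics/z8.png

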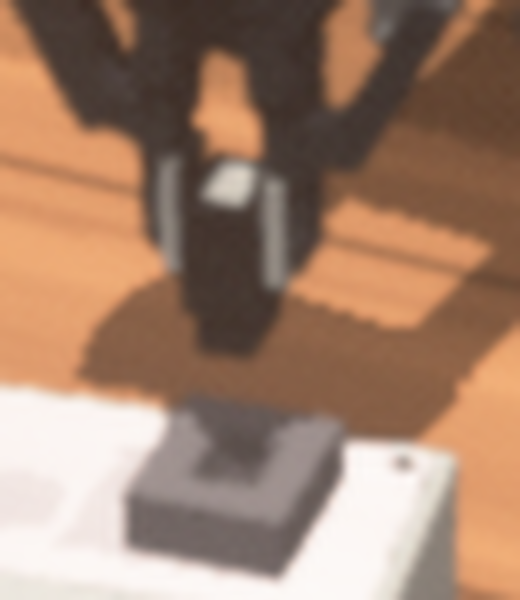

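```bash
python3 - <<'E'
from ov import *
th=.122;R=np.array([[np.cos(th),-np.sin(th),0],[np.sin(th),np.cos(th),0],[0,0,1]])
for n,p,th,W in(('scene8',(.5237,.0148,.1303),.122,(285,150,65,75)),('scene7',(.5092,.3475,-.0138),.659,(420,220,60,60))):
    im=crop(n,*W,8 if n=='scene8' else 10);k=8 if n=='scene8' else 10
    R=np.array([[np.cos(th),-np.sin(th),0],[np.sin(th),np.cos(th),0],[0,0,1]])
    for dz,col in((.034,(0,255,0)),(.038,(0,0,255))):
        for s in(-.0117,.0117):
            q=np.array([[.011,s,dz],[-.011,s,dz],[-.011,s,dz+.03],[.011,s,dz+.03]])@R.T+p
            u=(proj('scene',q)-[W[0],W[1]]+.5)*k-.5
            cv2.polylines(im,[(u*16).round().astype(np.int32)],True,col,1,shift=4)
    cv2.imwrite(f'pics/pad_{n}.png',im)
E
python3 -c "
import cv2,numpy as np
a=cv2.imread('pics/pad_scene8.png');b=cv2.imread('pics/pad_scene7.png')
h=max(len(a),len(b));f=lambda i:cv2.copyMakeBorder(i,0,h-len(i),0,0,0);o=np.hstack([f(a),f(b)]);cv2.imwrite('pics/pad.png',cv2.resize(o,None,fx=.7,fy=.7))"
```

```text
(no output)
```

View pics/pad.png

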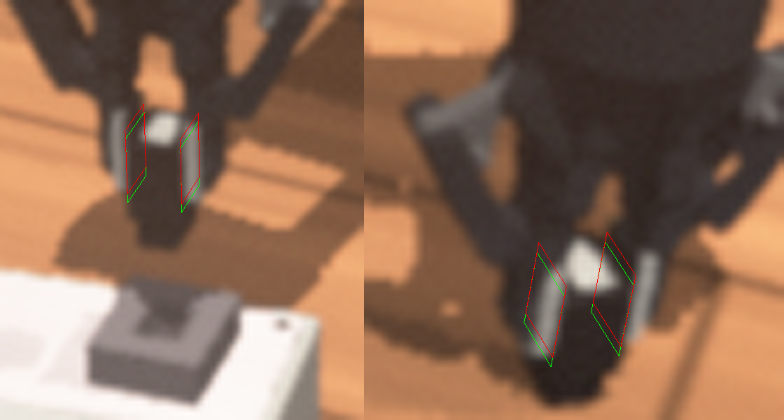

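Emit:
step_arm(
  moves=[
    [-0.002,-0.001,0.02,0,0,0,0.01],
    [0,0,0.016,0,0,0,0.01],
    [0,0,0,0,0,0,0.01],
    [0,0,0,0,0,0,0.01],
  ],
)

```text
time: 8.85
tool_pos: [0.5255, 0.0137, 0.094]
tool_rot: [-0.001, -0.061, 0.998, 0.0]
contact_force: [0.3, -0.6, -0.8]
gripper_width: 0.268
```

```bash
python3 to.py .5235 .0136 .0716 .12; python3 - <<'E'
from ov import *
p,d=take('scene','scene9')
W=(285,170,60,60);a=crop('scene9',*W,9);cv2.imwrite('pics/z9.png',a)
E
```

```text
t 8.85 p [0.5255 0.0137 0.094 ] yaw 0.1211 zax [-1.8e-03  2.0e-04 -1.0e+00] F [ 0.26 -0.56 -0.77] M [-0.01 -0.05  0.02] w 0.0229
tool delta [0.002  0.0002 0.0224] world [-0.002  -0.0001 -0.0224]
turn tool z 0.0011
```

View pics/z9.png

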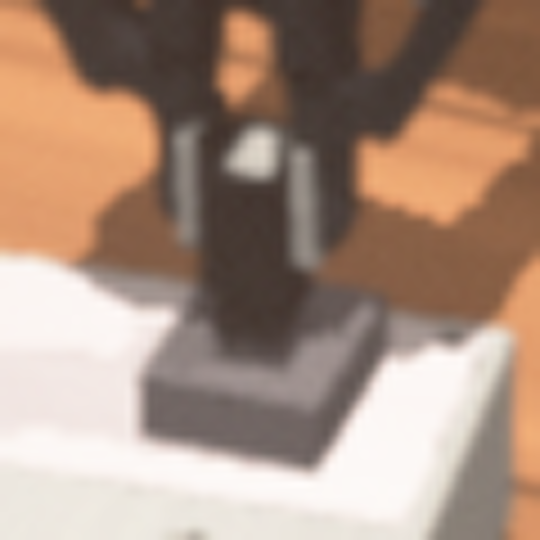

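```bash
python3 - <<'E'
from ov import *
W=(296,176,40,46);k=13
def enh(n):
    a=cv2.imread(f'pics/{n}.png').astype(float);a=255*(np.clip(a,0,190)/190)**.6
    cv2.imwrite('pics/_e.png',a);return crop('_e',*W,k)
a=enh('scene9');b=a.copy()
wire(b,W,k,'scene',[IG[1]],(.5246,.0136,.121),.1084,(0,255,0))
wire(b,W,k,'scene',[box(-.016,.016,-.012,.012,.016,.016)],(.5246,.0136,.121),.1084,(0,255,0))
wire(b,W,k,'scene',[box(-.028,.028,-.025,.025,.022,.022),box(-.013,.013,-.01,.01,.022,.022)],(.5235,.0136,.12),.08,(0,0,255))
o=np.hstack([a,b]);cv2.imwrite('pics/z9o.png',cv2.resize(o,None,fx=.75,fy=.75))
E
```

```text
[ WARN:0@0.528] global loadsave.cpp:1063 imwrite_ Unsupported depth image for selected encoder is fallbacked to CV_8U.
```

View pics/z9o.png

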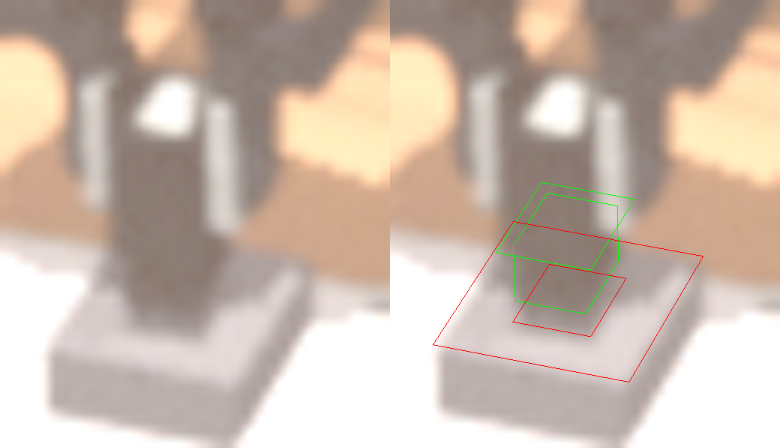

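Emit:
step_arm(
  moves=[
    [0,0,0.004,0,0,0,0.01],
    [0,0,0.003,0,0,0,0.01],
    [0,0,0.002,0,0,0,0.01],
    [0,0,0,0,0,0,0.01],
  ],
)

```text
time: 9.3
tool_pos: [0.5258, 0.013, 0.0859]
tool_rot: [-0.001, -0.06, 0.998, -0.0]
contact_force: [-3.0, -0.7, 2.3]
gripper_width: 0.268
```

```bash
python3 to.py .5235 .0136 .0716 .12
```

```text
t 9.30 p [0.5258 0.013  0.0859] yaw 0.1201 zax [-1.1e-03 -2.0e-04 -1.0e+00] F [-2.99 -0.74  2.35] M [-0.    0.52  0.  ] w 0.0229
tool delta [0.0022 0.0008 0.0144] world [-0.0023  0.0006 -0.0143]
turn tool z 0.0001
```

Bevel contact pushes the tool toward −x, so I'll shift about 1.5 mm that way and continue.

Emit:
step_arm(
  moves=[
    [0.0015,0.0,0,0,0,0,0.01],
    [0,0,0.001,0,0,0,0.01],
    [0,0,0.001,0,0,0,0.01],
    [0,0,0,0,0,0,0.01],
  ],
)

```text
time: 9.7
tool_pos: [0.5245, 0.0131, 0.0833]
tool_rot: [-0.0, -0.06, 0.998, 0.0]
contact_force: [-1.0, 0.4, -1.1]
gripper_width: 0.268
```

```bash
python3 to.py .5235 .0136 .0716 .12
```

```text
t 9.70 p [0.5245 0.0131 0.0833] yaw 0.1202 zax [-3.e-04  1.e-04 -1.e+00] F [-0.95  0.43 -1.07] M [-0.04  0.03 -0.02] w 0.0229
tool delta [0.001  0.0007 0.0117] world [-0.001   0.0005 -0.0117]
turn tool z 0.0002
```

Now it's free and inside the mouth. Continuing down.

Emit:
step_arm(
  moves=[
    [0.0005,0.0,0.002,0,0,0,0.01],
    [0,0,0.002,0,0,0,0.01],
    [0,0,0.002,0,0,0,0.01],
    [0,0,0.002,0,0,0,0.01],
    [0,0,0,0,0,0,0.01],
  ],
)

```text
time: 10.2
tool_pos: [0.5239, 0.013, 0.0752]
tool_rot: [-0.0, -0.06, 0.998, 0.0]
contact_force: [-0.2, 0.1, -1.4]
gripper_width: 0.269
```

```bash
python3 to.py .5235 .0136 .0716 .12
```

```text
t 10.20 p [0.5239 0.013  0.0752] yaw 0.1202 zax [-8.e-04  1.e-04 -1.e+00] F [-0.17  0.06 -1.38] M [ 0.02  0.01 -0.06] w 0.0230
tool delta [0.0003 0.0006 0.0036] world [-0.0004  0.0006 -0.0036]
turn tool z 0.0002
```

Emit:
step_arm(
  moves=[
    [0,0,0.002,0,0,0,0.01],
    [0,0,0.0015,0,0,0,0.01],
    [0,0,0.0015,0,0,0,0.01],
    [0,0,0.001,0,0,0,0.01],
    [0,0,0,0,0,0,0.01],
  ],
)

```text
time: 10.7
tool_pos: [0.5244, 0.0129, 0.0721]
tool_rot: [-0.0, -0.06, 0.998, -0.0]
contact_force: [-6.7, -0.5, 11.8]
gripper_width: 0.273
```

```bash
python3 to.py .5235 .0136 .0716 .12
```

```text
t 10.70 p [0.5244 0.0129 0.0721] yaw 0.1204 zax [-5.e-04 -1.e-04 -1.e+00] F [-6.73 -0.51 11.8 ] M [ 0.1   1.23 -0.01] w 0.0233
tool delta [0.0008 0.0008 0.0005] world [-0.0009  0.0007 -0.0005]
turn tool z 0.0004
```

Contact sits at the expected home height with 12 N. Releasing, lifting and checking.

Emit:
step_arm(
  moves=[
    [0,0,0,0,0,0,0.03],
    [0,0,0,0,0,0,0.05],
    [0,0,0,0,0,0,0.06],
    [0,0,-0.03,0,0,0,0.06],
    [0,0,-0.045,0,0,0,0.06],
    [0,0,-0.03,0,0,0,0.06],
    [0,0,0,0,0,0,0.06],
  ],
)

```text
time: 11.4
tool_pos: [0.5276, 0.0126, 0.1807]
tool_rot: [0.005, -0.06, 0.998, -0.001]
contact_force: [0.7, -0.5, 0.3]
gripper_width: 0.703
```

```bash
python3 to.py; python3 - <<'E'
from ov import *
p,d=take('scene','scene10');p2,d2=take('top','top10')
W=(285,170,50,60);k=9;a=crop('scene10',*W,k);b=a.copy()
for z,col in((.086,(0,255,0)),(.092,(0,0,255))):
    wire(b,W,k,'scene',[IG[0]],(.5235,.0136,.12),z,col)
cv2.imwrite('pics/z10.png',cv2.resize(np.hstack([a,b]),None,fx=.85,fy=.85))
P=cloud('scene',d).reshape(-1,3);m=(np.hypot(P[:,0]-.5235,P[:,1]-.0136)<.012)&(P[:,2]>.12)&(P[:,2]<.16);print(m.sum(),np.percentile(P[m][:,2],[50,75,90,97]))
E
```

```text
t 11.40 p [0.5276 0.0126 0.1807] yaw 0.1202 zax [ 0.0102 -0.0012 -0.9999] F [ 0.75 -0.52  0.31] M [-0.01  0.05  0.02] w 0.0600
54 [0.1353 0.1364 0.1375 0.1378]
```

View pics/z10.png

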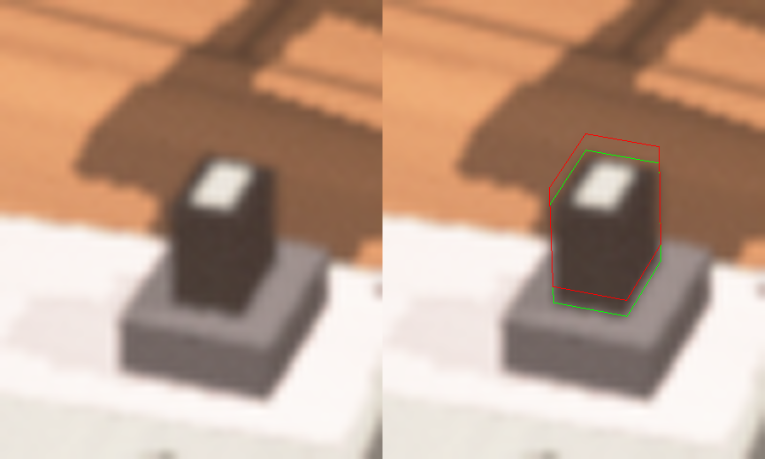

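The igniter is seated: its outline matches the home pose and the top is at z≈0.138. Now the knob: first turn, then travel.

Emit:
step_arm(
  moves=[
    [0,0,0,0,0,-0.12,0.065],
    [0,0,0,0,0,-0.12,0.065],
    [0,0,0,0,0,-0.12,0.065],
    [0,0,0,0,0,0,0.065],
    [0,0,0,0,0,0,0.065],
  ],
)

```text
time: 12.0
tool_pos: [0.5232, 0.0131, 0.1729]
tool_rot: [-0.001, -0.237, 0.972, 0.001]
contact_force: [0.4, 0.2, 0.2]
gripper_width: 0.758
```

```bash
python3 to.py .4638 -.2963 .07 .48
```

```text
t 12.00 p [0.5232 0.0131 0.1729] yaw 0.4777 zax [-3.e-03  3.e-04 -1.e+00] F [0.44 0.2  0.23] M [ 0.01 -0.01  0.01] w 0.0647
tool delta [ 0.1948 -0.2476  0.1029] world [-0.0594 -0.3094 -0.1029]
turn tool z -0.0023
```

Emit:
step_arm(
  moves=[
    [0.017,-0.022,0,0,0,0,0.065],
    [0.026,-0.033,0,0,0,0,0.065],
    [0.027,-0.034,0,0,0,0,0.065],
    [0.027,-0.034,0,0,0,0,0.065],
    [0.027,-0.034,0,0,0,0,0.065],
    [0.027,-0.034,0,0,0,0,0.065],
    [0.027,-0.034,0,0,0,0,0.065],
    [0.0168,-0.0226,0,0,0,0,0.065],
  ],
)

```text
time: 12.8
tool_pos: [0.4646, -0.299, 0.174]
tool_rot: [-0.0, -0.236, 0.972, 0.0]
contact_force: [-0.1, -0.3, -0.6]
gripper_width: 0.763
```

Emit:
step_arm(
  moves=[
    [0,0,0.04,0,0,0,0.065],
    [0,0,0.04,0,0,0,0.065],
    [0,0,0.022,0,0,0,0.065],
    [0,0,0,0,0,0,0.065],
    [0,0,0,0,0,0,0.065],
    [0,0,0,0,0,0,0.065],
  ],
)

```text
time: 13.4
tool_pos: [0.467, -0.2975, 0.0748]
tool_rot: [0.001, -0.238, 0.971, -0.001]
contact_force: [-0.4, -0.3, -0.2]
gripper_width: 0.759
```

```bash
python3 to.py .4638 -.2963 -.026 .48;python3 - <<'E'
from ov import *
p,d=take('scene','scene11');take('top','top11')
a=cv2.resize(cv2.imread('pics/scene11.png')[140:220,185:265],(400,400));b=cv2.resize(cv2.imread('pics/top11.png')[260:340,470:550],(400,400))
cv2.imwrite('pics/z11.png',np.hstack([a,b]))
E
```

```text
t 13.40 p [ 0.467  -0.2975  0.0748] yaw 0.4798 zax [ 0.0026 -0.0022 -1.    ] F [-0.4  -0.31 -0.22] M [-0.03 -0.02  0.03] w 0.0648
tool delta [0.0024 0.0029 0.1008] world [-0.0032  0.0012 -0.1008]
turn tool z -0.0002
```

View pics/z11.png

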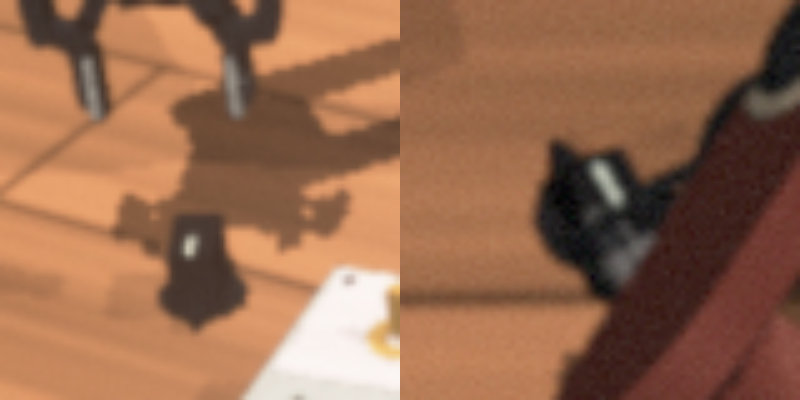

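Emit:
step_arm(
  moves=[
    [0,0,0.03,0,0,0,0.065],
    [0,0,0.03,0,0,0,0.065],
    [0,0,0.015,0,0,0,0.065],
    [0,0,0,0,0,0,0.065],
    [0,0,0,0,0,0,0.065],
    [0,0,0,0,0,0,0.065],
  ],
)

```text
time: 14.1
tool_pos: [0.4672, -0.2977, -0.0002]
tool_rot: [0.001, -0.238, 0.971, -0.001]
contact_force: [0.7, 0.8, -0.2]
gripper_width: 0.761
```

```bash
python3 to.py .4638 -.2963 -.026 .48;python3 - <<'E'
from ov import *
p,d=take('scene','scene12')
a=cv2.resize(cv2.imread('pics/scene12.png')[150:215,190:255],(585,585))
cv2.imwrite('pics/z12.png',a)
E
```

```text
t 14.10 p [ 4.672e-01 -2.977e-01 -2.000e-04] yaw 0.4803 zax [ 0.0027 -0.0023 -1.    ] F [ 0.71  0.81 -0.23] M [ 0.    0.04 -0.01] w 0.0650
tool delta [0.0024 0.0029 0.0258] world [-0.0034  0.0014 -0.0258]
turn tool z 0.0003
```

View pics/z12.png

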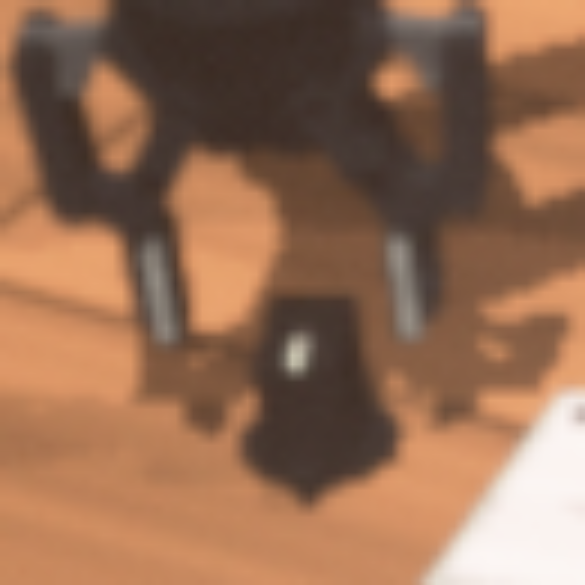

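Emit:
step_arm(
  moves=[
    [0.0024,0.0029,0,0,0,0,0.065],
    [0,0,0.012,0,0,0,0.065],
    [0,0,0.008,0,0,0,0.065],
    [0,0,0.005,0,0,0,0.065],
    [0,0,0,0,0,0,0.05],
    [0,0,0,0,0,0,0.045],
  ],
)

```text
time: 14.75
tool_pos: [0.4622, -0.295, -0.0277]
tool_rot: [-0.0, -0.238, 0.971, 0.0]
contact_force: [0.2, 0.3, 0.7]
gripper_width: 0.525
```

```bash
python3 to.py .4638 -.2963 -.026 .48;python3 - <<'E'
from ov import *
p,d=take('scene','scene13')
a=cv2.resize(cv2.imread('pics/scene13.png')[150:215,190:255],(585,585))
cv2.imwrite('pics/z13.png',a)
E
```

```text
t 14.75 p [ 0.4622 -0.295  -0.0277] yaw 0.4802 zax [-6.e-04  5.e-04 -1.e+00] F [0.21 0.33 0.67] M [0.02 0.01 0.01] w 0.0448
tool delta [-0.0009 -0.0019 -0.0017] world [ 0.0016 -0.0013  0.0017]
turn tool z 0.0002
```

View pics/z13.png

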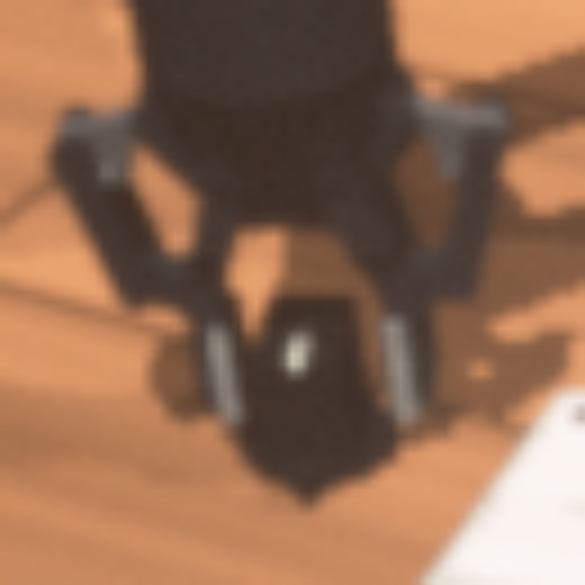

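Emit:
step_arm(
  moves=[
    [-0.0009,-0.0018,-0.001,0,0,0,0.045],
    [0,0,0,0,0,0,0.045],
    [0,0,0,0,0,0,0.045],
  ],
)

```text
time: 15.1
tool_pos: [0.4643, -0.2966, -0.0259]
tool_rot: [0.0, -0.238, 0.971, -0.0]
contact_force: [0.2, -0.0, 0.4]
gripper_width: 0.53
```

```bash
python3 to.py .4638 -.2963 -.026 .48
```

```text
t 15.10 p [ 0.4643 -0.2966 -0.0259] yaw 0.4802 zax [ 6.e-04 -5.e-04 -1.e+00] F [ 0.2  -0.    0.44] M [ 0.01 -0.04 -0.  ] w 0.0453
tool delta [0.0003 0.0005 0.0001] world [-0.0005  0.0003 -0.0001]
turn tool z 0.0002
```

Emit:
step_arm(
  moves=[
    [0,0,0,0,0,0,0.03],
    [0,0,0,0,0,0,0.01],
    [0,0,0,0,0,0,0.01],
    [0,0,0,0,0,0,0.01],
    [0,0,0,0,0,0,0.01],
  ],
)

```text
time: 15.6
tool_pos: [0.4643, -0.2966, -0.026]
tool_rot: [0.0, -0.238, 0.971, -0.0]
contact_force: [0.4, -0.2, 2.4]
gripper_width: 0.293
```

```bash
python3 to.py .4638 -.2963 -.026 .48;python3 - <<'E'
from ov import *
p,d=take('scene','scene14')
a=cv2.resize(cv2.imread('pics/scene14.png')[150:215,190:255],(585,585))
cv2.imwrite('pics/z14.png',a)
E
```

```text
t 15.60 p [ 0.4643 -0.2966 -0.026 ] yaw 0.4801 zax [ 6.e-04 -5.e-04 -1.e+00] F [ 0.43 -0.25  2.4 ] M [ 0.   -0.06 -0.04] w 0.0250
tool delta [0.0003 0.0005 0.    ] world [-0.0005  0.0003 -0.    ]
turn tool z 0.0001
```

View pics/z14.png

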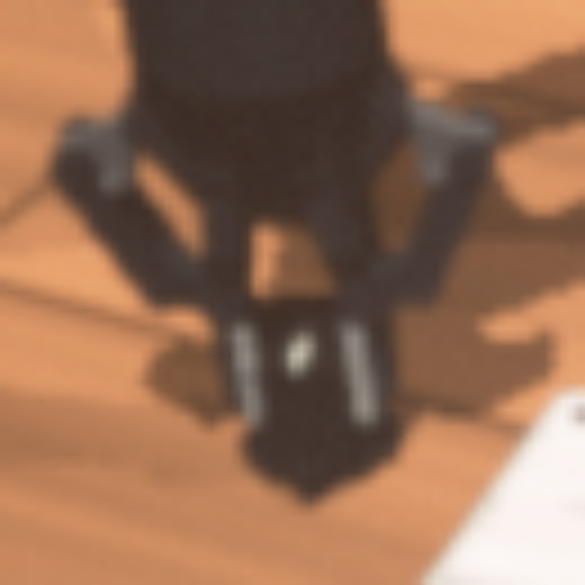

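Emit:
step_arm(
  moves=[
    [0,0,-0.02,0,0,0,0.01],
    [0,0,-0.045,0,0,0,0.01],
    [0,0,-0.045,0,0,0,0.01],
    [0,0,-0.035,0,0,0.12,0.01],
    [0,0,0,0,0,0.12,0.01],
    [0,0,0,0,0,0.12,0.01],
    [0,0,0,0,0,0,0.01],
    [0,0,0,0,0,0,0.01],
  ],
)

```text
time: 16.45
tool_pos: [0.4634, -0.2959, 0.1178]
tool_rot: [-0.001, -0.061, 0.998, 0.001]
contact_force: [0.2, -0.8, -1.3]
gripper_width: 0.294
```

```bash
python3 to.py .5488 -.107 .115 .12
```

```text
t 16.45 p [ 0.4634 -0.2959  0.1178] yaw 0.1226 zax [-0.0013  0.0011 -1.    ] F [ 0.23 -0.77 -1.25] M [ 0.01  0.08 -0.01] w 0.0251
tool delta [-0.1079  0.177   0.0029] world [ 0.0854  0.1889 -0.0028]
turn tool z 0.0026
```

Emit:
step_arm(
  moves=[
    [-0.012,0.02,0,0,0,0.002,0.01],
    [-0.024,0.039,0,0,0,0,0.01],
    [-0.024,0.039,0,0,0,0,0.01],
    [-0.024,0.039,0,0,0,0,0.01],
    [-0.016,0.027,0,0,0,0,0.01],
    [-0.0079,0.013,0,0,0,0,0.01],
    [0,0,0,0,0,0,0.01],
    [0,0,0,0,0,0,0.01],
  ],
)

```text
time: 17.25
tool_pos: [0.5497, -0.1084, 0.1182]
tool_rot: [-0.001, -0.059, 0.998, -0.0]
contact_force: [0.7, -0.8, -1.7]
gripper_width: 0.293
```

Emit:
step_arm(
  moves=[
    [0,0,0,0,0,0,0.01],
    [0,0,0,0,0,0,0.01],
  ],
)

```text
time: 17.45
tool_pos: [0.5498, -0.109, 0.1186]
tool_rot: [-0.0, -0.058, 0.998, -0.0]
contact_force: [0.2, 0.2, -0.3]
gripper_width: 0.291
```

```bash
python3 to.py .5488 -.107 .083 .12;python3 - <<'E'
from ov import *
p,d=take('scene','scene15');take('top','top15')
s=state();t=s['tool_pos'];W=(235,150,65,75);k=8;a=crop('scene15',*W,k)
b=a.copy();wire(b,W,k,'scene',KN,(t[0],t[1],.121),t[2]+.026,(0,255,0));wire(b,W,k,'scene',RI,(.5488,-.107,.12),.08,(0,0,255))
th=np.arccos(2.5/8);an=np.linspace(th,2*np.pi-th,40);D=np.c_[.008*np.cos(an),.008*np.sin(an),an*0];wire(b,W,k,'scene',[D],(.5488,-.107,.12),.109,(0,0,255))
cv2.imwrite('pics/z15.png',cv2.resize(np.hstack([a,b]),(800,int(800/a.shape[1]/2*a.shape[0]))))
E
```

```text
t 17.45 p [ 0.5498 -0.109   0.1186] yaw 0.1166 zax [-2.e-04 -2.e-04 -1.e+00] F [ 0.16  0.19 -0.31] M [-0.04  0.01  0.01] w 0.0248
tool delta [0.0007 0.0022 0.0356] world [-0.001   0.002  -0.0356]
turn tool z -0.0034
```

View pics/z15.png

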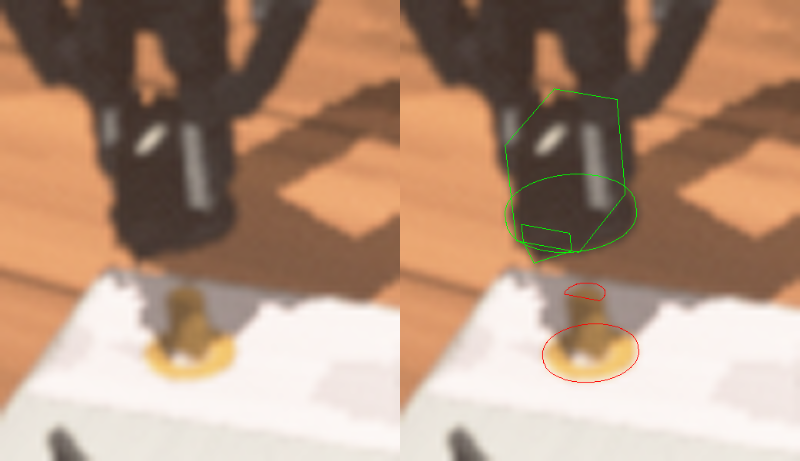

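View pics/top15.png

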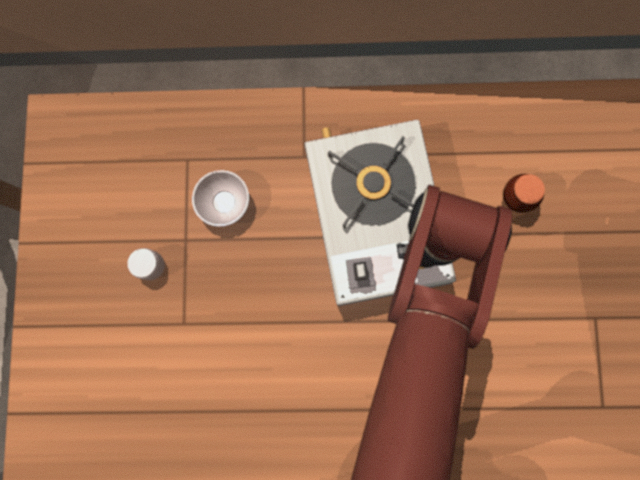

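The knob wireframe overlays the picture well. Correcting by 2 mm and descending.

Emit:
step_arm(
  moves=[
    [0.0007,0.0022,0,0,0,-0.003,0.01],
    [0,0,0.015,0,0,0,0.01],
    [0,0,0.012,0,0,0,0.01],
    [0,0,0.004,0,0,0,0.01],
    [0,0,0,0,0,0,0.01],
    [0,0,0,0,0,0,0.01],
  ],
)

```text
time: 18.15
tool_pos: [0.5492, -0.1057, 0.0875]
tool_rot: [-0.0, -0.061, 0.998, 0.0]
contact_force: [-0.3, 0.7, -0.4]
gripper_width: 0.295
```

```bash
python3 to.py .5488 -.107 .083 .12
```

```text
t 18.15 p [ 0.5492 -0.1057  0.0875] yaw 0.1213 zax [-4.e-04  1.e-04 -1.e+00] F [-0.25  0.67 -0.44] M [-0.01 -0.01 -0.03] w 0.0252
tool delta [ 0.0005 -0.0013  0.0045] world [-0.0004 -0.0013 -0.0045]
turn tool z 0.0013
```

Emit:
step_arm(
  moves=[
    [0.0005,-0.0011,0,0,0,0,0.01],
    [0,0,0.003,0,0,0,0.01],
    [0,0,0.003,0,0,0,0.01],
    [0,0,0,0,0,0,0.01],
    [0,0,0,0,0,0,0.01],
  ],
)

```text
time: 18.65
tool_pos: [0.5488, -0.1068, 0.0816]
tool_rot: [-0.0, -0.061, 0.998, 0.0]
contact_force: [0.5, 0.2, -1.0]
gripper_width: 0.297
```

```bash
python3 to.py .5488 -.107 .083 .12
```

```text
t 18.65 p [ 0.5488 -0.1068  0.0816] yaw 0.1212 zax [-2.e-04  1.e-04 -1.e+00] F [ 0.52  0.21 -0.96] M [-0.01 -0.03 -0.01] w 0.0253
tool delta [-0.     -0.0002 -0.0014] world [ 0.     -0.0002  0.0014]
turn tool z 0.0012
```

No force 1.4 mm below the tip's height, so the bevel is entering. Continuing.

Emit:
step_arm(
  moves=[
    [0,0,0.001,0,0,0,0.01],
    [0,0,0.001,0,0,0,0.01],
    [0,0,0.001,0,0,0,0.01],
    [0,0,0,0,0,0,0.01],
  ],
)

```text
time: 19.05
tool_pos: [0.549, -0.1072, 0.0789]
tool_rot: [0.0, -0.061, 0.998, -0.0]
contact_force: [-0.3, -1.7, -0.3]
gripper_width: 0.295
```

```bash
python3 to.py .5488 -.107 .083 .12
```

```text
t 19.05 p [ 0.549  -0.1072  0.0789] yaw 0.1212 zax [ 3.e-04 -7.e-04 -1.e+00] F [-0.3  -1.66 -0.29] M [-0.17  0.03  0.02] w 0.0252
tool delta [ 0.0002  0.0002 -0.0041] world [-0.0002  0.0002  0.0041]
turn tool z 0.0012
```

Emit:
step_arm(
  moves=[
    [0,-0.0005,0.001,0,0,0,0.01],
    [0,0,0.0015,0,0,0,0.01],
    [0,0,0.0015,0,0,0,0.01],
    [0,0,0,0,0,0,0.01],
  ],
)

```text
time: 19.45
tool_pos: [0.5491, -0.1076, 0.0746]
tool_rot: [0.0, -0.061, 0.998, -0.0]
contact_force: [-0.9, -1.7, -0.9]
gripper_width: 0.294
```

```bash
python3 to.py .5488 -.107 .083 .12
```

```text
t 19.45 p [ 0.5491 -0.1076  0.0746] yaw 0.1211 zax [ 4.e-04 -4.e-04 -1.e+00] F [-0.88 -1.66 -0.9 ] M [-0.24 -0.11  0.  ] w 0.0251
tool delta [ 0.0002  0.0006 -0.0084] world [-0.0003  0.0006  0.0084]
turn tool z 0.0011
```

Emit:
step_arm(
  moves=[
    [0.0002,-0.0005,0.0015,0,0,0,0.01],
    [0,0,0.002,0,0,0,0.01],
    [0,0,0.002,0,0,0,0.01],
    [0,0,0.002,0,0,0,0.01],
    [0,0,0,0,0,0,0.01],
  ],
)

```text
time: 19.95
tool_pos: [0.5491, -0.1078, 0.067]
tool_rot: [0.0, -0.061, 0.998, 0.0]
contact_force: [2.5, -0.3, -1.4]
gripper_width: 0.293
```

```bash
python3 to.py .5488 -.107 .064 .12
```

```text
t 19.95 p [ 0.5491 -0.1078  0.067 ] yaw 0.1212 zax [ 8.e-04  3.e-04 -1.e+00] F [ 2.54 -0.32 -1.43] M [ 0.03 -0.54 -0.05] w 0.0250
tool delta [0.0002 0.0008 0.003 ] world [-0.0003  0.0008 -0.003 ]
turn tool z 0.0012
```

Emit:
step_arm(
  moves=[
    [0,0,0.0015,0,0,0,0.01],
    [0,0,0.0015,0,0,0,0.01],
    [0,0,0.0015,0,0,0,0.01],
    [0,0,0,0,0,0,0.01],
  ],
)

```text
time: 20.35
tool_pos: [0.5492, -0.1079, 0.0631]
tool_rot: [0.0, -0.061, 0.998, -0.0]
contact_force: [2.1, 1.0, 2.4]
gripper_width: 0.294
```

```bash
python3 to.py .5488 -.107 .058 .12
```

```text
t 20.35 p [ 0.5492 -0.1079  0.0631] yaw 0.1212 zax [ 8.e-04 -0.e+00 -1.e+00] F [2.07 0.99 2.4 ] M [ 0.12 -0.37 -0.02] w 0.0251
tool delta [0.0003 0.001  0.0051] world [-0.0004  0.0009 -0.0051]
turn tool z 0.0012
```

Spring contact comes right at the expected height, with force rising to about 3.6 N over the −1.2 N baseline. Pressing in.

Emit:
step_arm(
  moves=[
    [0,0,0.002,0,0,0,0.01],
    [0,0,0.0015,0,0,0,0.01],
    [0,0,0.001,0,0,0,0.01],
    [0,0,0,0,0,0,0.01],
    [0,0,0,0,0,0,0.01],
  ],
)

```text
time: 20.85
tool_pos: [0.5492, -0.1079, 0.059]
tool_rot: [0.0, -0.061, 0.998, -0.0]
contact_force: [0.9, 1.8, 7.3]
gripper_width: 0.294
```

```bash
python3 to.py .5488 -.107 .058 .12
```

```text
t 20.85 p [ 0.5492 -0.1079  0.059 ] yaw 0.1212 zax [ 7.e-04 -1.e-04 -1.e+00] F [0.86 1.76 7.3 ] M [ 0.25 -0.16 -0.02] w 0.0251
tool delta [0.0003 0.001  0.001 ] world [-0.0004  0.0009 -0.001 ]
turn tool z 0.0012
```

Emit:
step_arm(
  moves=[
    [0,0,0.0008,0,0,0,0.01],
    [0,0,0.0008,0,0,0,0.01],
    [0,0,0,0,0,0,0.01],
    [0,0,0,0,0,0,0.01],
    [0,0,0,0,0,0,0.01],
    [0,0,0,0,0,0,0.01],
  ],
)

```text
time: 21.45
tool_pos: [0.5493, -0.1079, 0.058]
tool_rot: [0.0, -0.061, 0.998, -0.0]
contact_force: [-0.7, 1.2, 9.3]
gripper_width: 0.291
```

```bash
python3 to.py .5488 -.107 .058 .12;python3 - <<'E'
from ov import *
p,d=take('scene','scene16');take('top','top16')
s=state();t=s['tool_pos'];W=(235,150,65,75);k=8;a=crop('scene16',*W,k)
b=a.copy();wire(b,W,k,'scene',KN,(t[0],t[1],.121),t[2]+.026,(0,255,0))
cv2.imwrite('pics/z16.png',cv2.resize(np.hstack([a,b]),(800,int(800/a.shape[1]/2*a.shape[0]))))
W=(285,170,50,60);k=9;a=crop('scene16',*W,k);cv2.imwrite('pics/ig16.png',np.hstack([a,cv2.resize(cv2.imread('pics/top16.png')[250:300,330:380],(540,540))[:540,:350]]))
E
```

```text
t 21.45 p [ 0.5493 -0.1079  0.058 ] yaw 0.1213 zax [ 7.e-04 -1.e-04 -1.e+00] F [-0.75  1.23  9.26] M [ 0.34  0.03 -0.02] w 0.0248
tool delta [ 0.0004  0.001  -0.    ] world [-0.0005  0.0009  0.    ]
turn tool z 0.0013
```

View pics/z16.png

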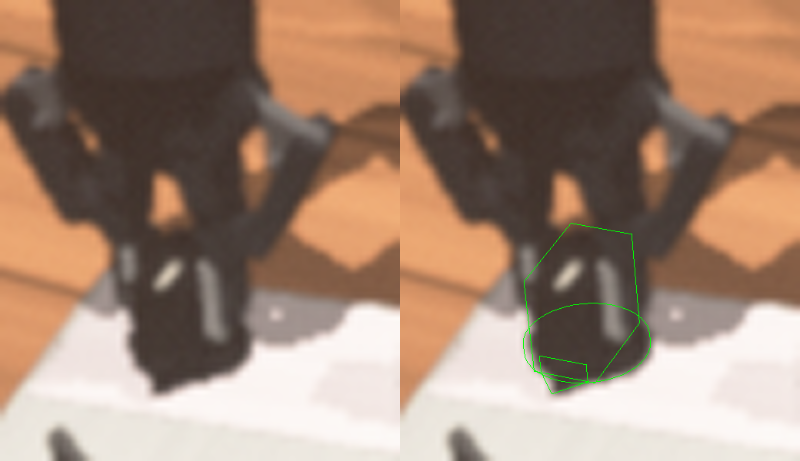

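View pics/ig16.png

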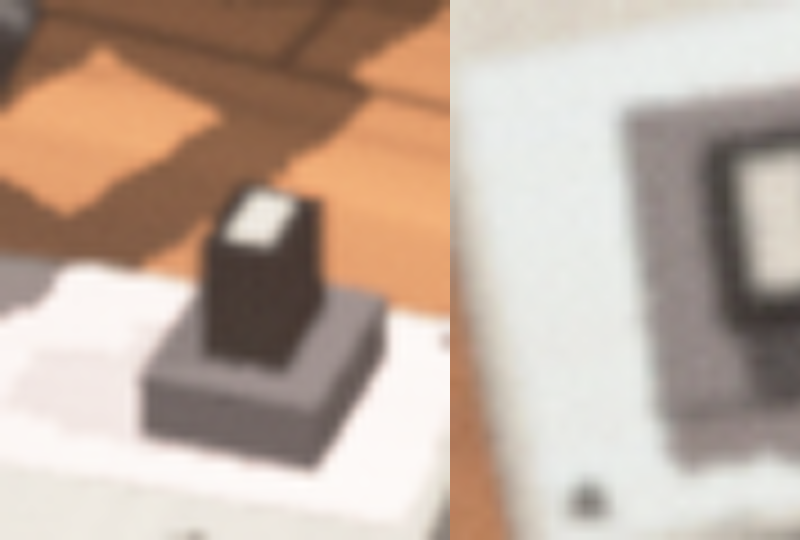

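The igniter is home, and the knob is on the shaft with its nose the right way. The spring reaction is about 10 N, above the 8.5 N stop level. I'm handing in while still pressing.

```bash
python3 to.py; python3 -c "
from plant import *
print(job_done())"; python3 to.py
```

```text
t 21.55 p [ 0.5493 -0.1079  0.058 ] yaw 0.1212 zax [ 7.e-04 -1.e-04 -1.e+00] F [-1.29  2.5   8.27] M [ 0.29  0.07 -0.05] w 0.0251
the job is handed in; nothing more can be done
None
the job is handed in; nothing more can be done
```

The stove is ready to light: the igniter block is in its socket and released, and the gripper is holding the knob pressed in on the valve shaft. The job was handed in at 21.55 s of the 64 s; no verdict is reported.

**Igniter:** It caught on the socket's bevel about 1.5 mm too far ahead, so I shifted it and it went in freely. It bottomed at the expected height with about 12 N. After release, the camera outline matched the home pose and its top read z ≈ 0.1355 m. That is about 0.138 m once the scene camera's 2.5 mm low reading is allowed for, which is the home height.

**Knob:** I turned it to yaw 0.12 rad to match the shaft's flat and slid it on with small sideways forces (up to 2.5 N). Spring contact came at the expected height, and I then pressed it down about 6 mm. The last force readings were 9.3 and 8.3 N, about 1 N more with the knob's weight, against 8.5 N fully in. The nose and pale line in the last picture point the right way.

**Checks that disagreed:**
- **Fingertip height:** the fingers really sat about 34 mm higher than the reported tool position, so I set heights from the cameras and guarded contact.
- **Igniter position:** the scene camera put the held igniter 3–4 mm off from the top camera's estimate, and contact showed the top camera was right.
- **Valve travel:** I had no direct reading of it. It is inferred from height and force.

The jar, bowl and tin were not touched.

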